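# Fit the rotor on the centrifuge spindle with the lifting handle

## Robot

A 6-joint arm with a two-finger parallel gripper is mounted at the origin on a cart in front of the work surface, level with it; the furniture and walls round the work are solid. World frame = base frame: x ahead of the robot, y to its left, z up, the work surface at z = 0. Lengths are in m, angles in rad, forces in N, time in s.
With the tool pointing down it reaches from about 0.325 to 0.775 m from the base axis. Payload 5.5 kg.
Tool frame: the origin (TCP) lies on the front face of the gripper's body, between the roots of the fingers; the fingertips stand 80 mm ahead of it and the grasp point (between the pads) lies 61 mm ahead of it; y points along the fingers, z is the direction in which the jaws open and shut, and the axes are right-handed (so a half turn about y gives the same grasp; the last joint's range is limited). The gripper opens to 88 mm and grips with 3 to 60 N. Pads are 20 mm wide; open, the fingers measure 115 mm over their backs; the gripper's body (75 mm by 178 mm) begins 61 mm behind the grasp point.
Start: joints at [-1.233, 0.091, 1.231, -0, 1.82, -0.057], TCP at [0.231, -0.554, 0.303] pointing down, gripper open.
Joint ranges: [-2.87, 2.87], [-0.86, 2.18], [0.17, 2.46], [-1.51, 4.65], [0.06, 2.69], [-2.65, 2.65]. Speed limits (rad/s): [2.57, 2.57, 3.01, 3.14, 3.14, 3.14].

## Interface

Orientations are given as a 3x3 rotation matrix whose columns are the frame's x, y, z axes.
In Python, from plant import bot, get_image, camera_info, finish_job gives the robot as it stands.
- The arm moves only by the tool servo_tool, never from a script. Its argument "motion" is a list of rows, each an object of numbers: "dx", "dy", "dz": the shift along the tool's x, y, z in cm; "ax", "ay", "az": the turn, a rotation vector about the tool's x, y, z in rad; "gripper": the opening, from 0 (shut) to 1 (fully open). In form: [{"dx": .., "dy": .., "dz": .., "ax": .., "ay": .., "az": .., "gripper": ..}, ...]. A call has 1 to 20 rows; each row shifts and turns the pose as measured when the row begins, along the tool's axes as they then stand; what a row does not reach is not made up. A row lasts 1/8 s, in which the tool goes at most 62.5 mm and 10.7 degrees, less where a joint would pass 70% of its speed; a pose out of reach is approached as far as the arm can. A call is refused whole if a number of a shift passes 6.25 or a number of a turn 0.188, either way. A call with a gripper value outside its range is refused whole. The fingers move at their own pace and stop on an object; the grip force is fixed at half the most. Time passes only in rows, so rows that do not move let the fingers close. It gives the time, the measured TCP pose, the force and the opening at its end, in the units of the state.
- bot.get_obs(): the state, without advancing time (a new reading comes with each control period).
- get_image(name): name is "scene" or "top"; returns the picture (480x640x3 uint8, red, green, blue); there is no depth.
- camera_info(name): a dict with "camera_matrix" (3x3 intrinsics, pixels), "T" (4x4, takes a point from camera to world coordinates). Camera axes: x right, y down, z forward; pixel columns grow to the right and rows downward; lengths in m; the calibration is good to about 2 mm. A picture is of the moment at which its call begins. camera_info takes no time and is no camera call.
- finish_job(): hands the job in, once; it reports no verdict.
The state is a dict: "t": time; "joint_pos": joint angles; "joint_vel": joint speeds; "tau": joint torques, N m; "eef_pos": TCP position; "tcp_rot": TCP orientation; "contact_force": force on the tool from outside, world axes, zero at the start; "ft_torque": the same for the moment, N m; "width": opening from 0.0 (shut) to 1.0 (fully open).
Only numpy, scipy, OpenCV 4.12 (cv2) and the standard library are available. Lean on these libraries where they do the work, as an engineer would, in place of code of your own. Each camera call takes 0.05 s, during which the arm holds its last target.

## Task

Fit the small centrifuge's rotor: take the red-winged lifting handle from its parking block, pass its rod down through the bore of the rotor that lies on the bench, turn it to lock, and carry the rotor by the handle alone, never touching it with the gripper, into the open centrifuge. Lower it gently onto the spindle and, without forcing, turn it until its slots drop over the spindle's cross pin and it is fully home; then let go, leaving the handle locked in the rotor, and leave everything else undisturbed.

Things in the scene. Friction and masses are not known exactly. Their poses are not given: they have to be found in the camera images.
- handle_grip (a point): Centre of the lifting handle's red wing grip (52 mm wide along x, 14 mm thick along y, 34 mm high; grip its flat faces across y). z points up along the handle. The handle stands upright in its block and lifts straight out. Below this point, along the rod: wing underside at 17 mm, black collar (32 mm diameter) from 52 to 58 mm, cross lug from 73 to 78 mm, tip end at 83 mm.
- handle: The lifting handle, 0.10 kg, 100 mm long: steel rod of 12 mm with a tapered tip; origin at the lower end of the tip, axes as handle_grip. Its cross lug, 5 to 10 mm above the tip, is a bar 23 mm long along x (parallel to the wing), 5 mm wide, 5 mm high. The underside of the collar, 25 mm above the tip, rests on the block or, when threaded, on the rotor's top plate.
- parking_block: Grey plastic block, fixed, 64 x 64 mm, 42 mm high, with a round upright hole of 27 mm in which the handle stands; origin at the centre of its underside.
- rotor: Aluminium microtube rotor with twelve slanting wells, lying flat on the bench: 92 mm diameter, 44 mm high, 0.3 to 0.55 kg; origin at the centre of its underside, z up along the bore. From below its hub has a 16 mm bore for the spindle, 24 mm deep, and four radial slots (7.5 mm wide, 6 mm deep) that lie along the rotor's x and y, to fit over the spindle's cross pin.
- rotor_top (a point): Centre of the rotor's brass top plate, upper face, 44 mm above its underside; axes as rotor. The plate is 10 mm thick with a keyhole: 15 mm bore and a slot 27 mm long along x, 9 mm wide. In the chamber below, 10 mm high, the lug can turn about 55 degrees either way to a stop; turned on, it takes the rotor along. A threaded handle has 5 mm play up and down.
- centrifuge: White bench centrifuge, fixed, 220 x 220 mm; origin on the spindle axis at bench level, z up. Deck 115 mm above the bench with an open round bowl 122 mm wide; clear lid standing open at the back (its +x side), up to about 0.31 m high. Its spindle is braked and delicate: keep every push and twist on it well under 20 N.
- spindle_seat (a point): Centre of the spindle flange's upper face, 60 mm above the bench: the rotor's origin lies here when home. A 12 mm stub with a coned tip rises 20 mm above it, with a cross pin 5 mm thick and 50 mm long, top 5.5 mm above the flange, at any angle (not reported). Pin across the slots holds the rotor 5.5 mm too high; within 90 degrees of turning it drops. It is braked: turn no further then.
- vial: Bystander: small vial with a blue cap, 21 x 21 x 49 mm; origin under it. It stands before a fixed grey stirrer, 0.11 m high (y 0.13 to 0.55, x from 0.55), which carries a glass flask up to 0.36 m high at its middle.
- reagent_bottle: Bystander: bottle with a blue cap, 56 x 56 x 101 mm; origin under it.
- beaker: Bystander: small glass beaker, 62 x 72 x 72 mm; origin under it.
- timer: Bystander: white bench timer, 62 x 66 x 19 mm; origin under it. It lies in front of a fixed steel water bath, 0.32 m high, that fills the bench to the right of the centrifuge (y below about -0.27, x from 0.43).
Things that resemble listed ones, but are neither listed nor needed, are in the scene too. Leave any orange look-alike of the handle alone.

How it is judged:
On the way:
1. the rotor hangs on the handle, at least 40 mm clear of the bench (height (world z) of rotor above 0.04 m and contact force between handle and rotor above 1 N and horizontal distance between rotor_top and handle below 0.012 m), for 0.3 s.
At the end, for the whole second after the job is handed in: The rotor sits fully home on the spindle: its underside within 2 mm of the flange, centred within 4 mm, level within 0.05 rad; the handle is in its bore and turned to lock (lug at least 0.5 rad away from the keyhole slot); both are at rest and the gripper has let go (z of rotor in the frame of spindle_seat below 0.002 m and horizontal distance between rotor and spindle_seat below 0.004 m and angle between rotor's own z axis and vertical below 0.05 rad and z of handle in the frame of rotor between 0.01 and 0.03 m and angle between the x axis of handle and the x axis of rotor, either way round above 0.5 rad and linear speed of rotor below 0.01 m/s and linear speed of handle below 0.02 m/s and contact force between the fingers and handle below 0.1 N); the robot touches nothing.
It fails at once if the rotor is forced onto the centrifuge: contact above 20 N (contact force between rotor and centrifuge above 20 N).
It fails at once if the handle is forced on the rotor: contact above 25 N (contact force between handle and rotor above 25 N).
It fails at once if the robot itself touches the rotor (contact force between any of the fingers, the arm and rotor above 0.5 N).
It fails at once if a bystander is pushed away (distance of any of vial, reagent_bottle, beaker, timer from where it was at the start of the episode above 0.02 m).
It also fails if it takes over 72 s, if anything falls off the work surface, if the arm or the gripper's body presses on something with over 40 N, if the wrist force passes 120 N, or if a joint passes its speed limit or range.

## Working session

There is one attempt and no reset: what is moved stays moved. The work goes in short steps, Python scripts to look and compute and a tool call to move; the robot and the scene stay as the last step left them, time stands still between calls to the robot, and variables do not carry over. Pictures are saved under pics/ and viewed, and the job is handed in when it is done.

Besides the shell and the picture viewer there is one more tool, called after "Call:" as name(argument=value, ...) on one line, values as JSON. servo_tool: Moves the arm, as the interface text tells. Its arguments: {"type":"object","properties":{"motion":{"type":"array","items":{"type":"object","properties":{"dx":{"type":"number"},"dy":{"type":"number"},"dz":{"type":"number"},"ax":{"type":"number"},"ay":{"type":"number"},"az":{"type":"number"},"gripper":{"type":"number"}}}}},"required":["motion"]}

```bash
mkdir -p pics; ls; python3 - <<'E'
from plant import bot,get_image,camera_info
import cv2,numpy as np
np.set_printoptions(precision=4,suppress=True)
for n in("scene","top"):
    im=get_image(n); cv2.imwrite(f"pics/{n}0.png",im[:,:,::-1]); print(n,camera_info(n))
print(bot.get_obs())
E
```

```text
pics
scene {'camera_matrix': array([[501.7406,   0.    , 321.9717],
       [  0.    , 501.7406, 233.6667],
       [  0.    ,   0.    ,   1.    ]]), 'T': array([[-0.7615, -0.4049,  0.5061, -0.1376],
       [-0.6481,  0.4653, -0.6029,  0.8334],
       [ 0.0086, -0.7871, -0.6167,  0.8453],
       [ 0.    ,  0.    ,  0.    ,  1.    ]])}
top {'camera_matrix': array([[523.5876,   0.    , 318.0181],
       [  0.    , 523.5876, 238.0277],
       [  0.    ,   0.    ,   1.    ]]), 'T': array([[-0.0278, -0.996 ,  0.085 ,  0.377 ],
       [-0.9996,  0.0276, -0.0026,  0.0903],
       [ 0.0002, -0.085 , -0.9964,  1.406 ],
       [ 0.    ,  0.    ,  0.    ,  1.    ]])}
{'t': 0.1, 'joint_pos': array([-1.2327,  0.0918,  1.2318, -0.    ,  1.8198, -0.0567]), 'joint_vel': array([-0.0001, -0.0032, -0.004 ,  0.0002,  0.0006, -0.0004]), 'tau': array([  0.003 , -44.7858, -40.757 ,   0.0702,   0.0285,  -0.0001]), 'eef_pos': array([ 0.2308, -0.5537,  0.3016]), 'tcp_rot': array([[-0.9231, -0.0006,  0.3847],
       [-0.3847,  0.0017, -0.9231],
       [-0.0001, -1.    , -0.0018]]), 'contact_force': array([-0.1937,  0.7374, -0.3946]), 'ft_torque': array([ 0.0197,  0.0014, -0.0129]), 'width': 0.9979847037919051}
```

View pics/scene0.png

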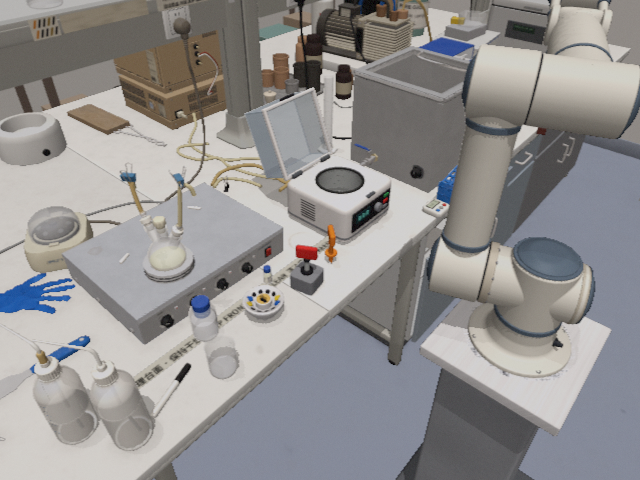

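View pics/top0.png

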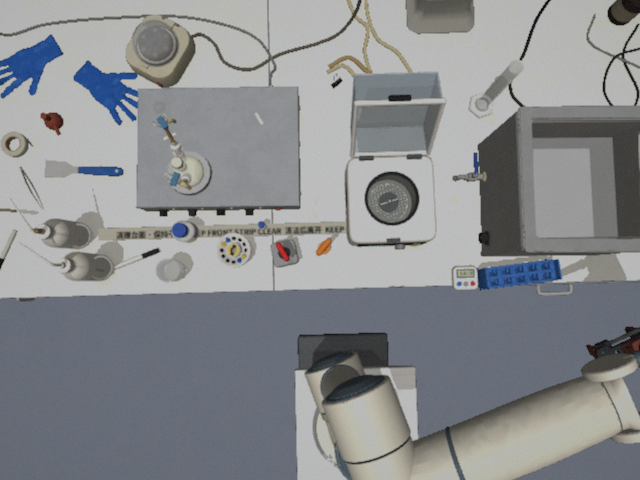

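Red handle: top (282,252), scene (307,253). The orange look-alike is at top (325,245), scene (331,243). The rotor is at top (234,250). I'll confirm these in enlarged crops.

```bash
python3 - <<'E'
import cv2,numpy as np
t=cv2.imread("pics/top0.png");s=cv2.imread("pics/scene0.png")
a=cv2.resize(t[210:290,205:345],None,fx=5.6,fy=5.6,interpolation=cv2.INTER_CUBIC)
cv2.imwrite("pics/c1.png",a)
b=cv2.resize(s[225:325,235:345],None,fx=5,fy=5,interpolation=cv2.INTER_CUBIC);c=cv2.resize(t[150:250,340:440],None,fx=5,fy=5,interpolation=cv2.INTER_CUBIC)
cv2.imwrite("pics/c2.png",b);cv2.imwrite("pics/c3.png",c)
E
```

```text
(no output)
```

View pics/c1.png

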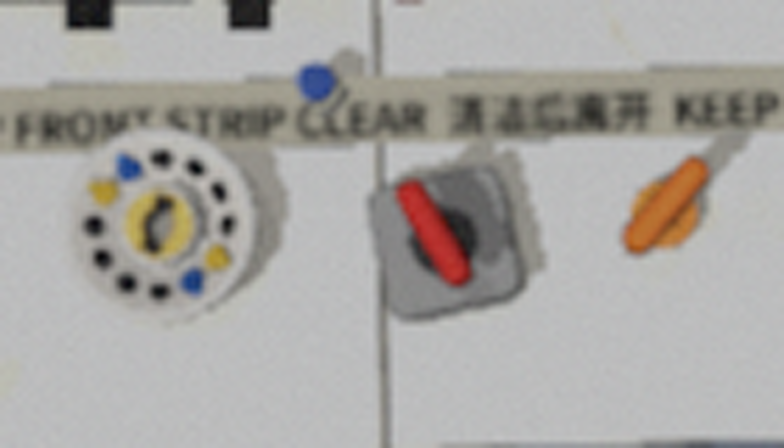

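View pics/c2.png

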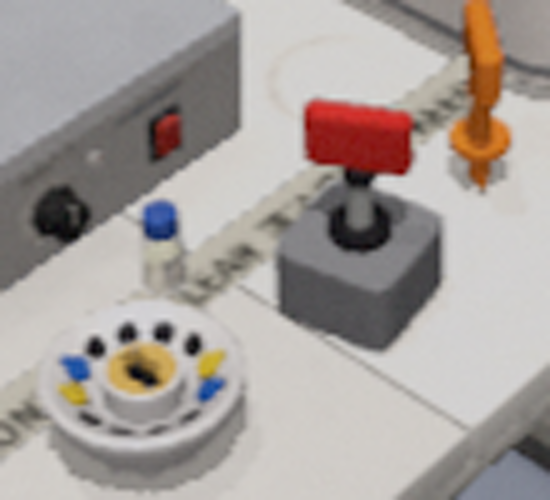

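View pics/c3.png

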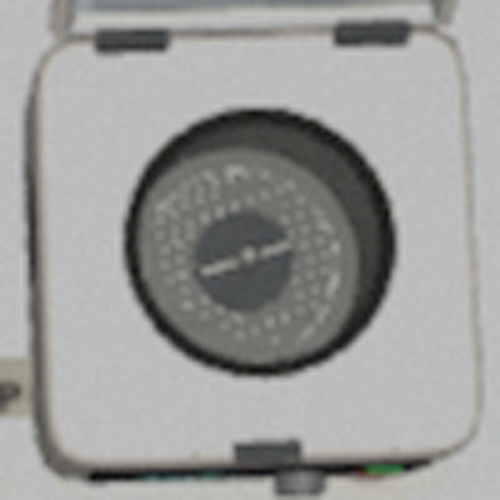

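The red-winged handle stands in the grey block (crop 1: wing (407,185)–(460,282)). The orange one has no block and is the decoy. The rotor keyhole slot is dark from (167,203) to (152,250), and the spindle pin in crop 3 runs from (202,271) to (292,243). Next I measure.

```bash
cat > h.py <<'E'
import cv2,numpy as np
np.set_printoptions(precision=4,suppress=True)
from plant import bot,get_image,camera_info
def ray(n,uv):
    c=camera_info(n);K=c["camera_matrix"];T=c["T"]
    d=T[:3,:3]@np.linalg.inv(K)@np.array([uv[0],uv[1],1.]);return T[:3,3],d/np.linalg.norm(d)
def onz(n,uv,z):
    o,d=ray(n,uv);return o+d*(z-o[2])/d[2]
def proj(n,p):
    c=camera_info(n);q=np.linalg.inv(c["T"])@np.append(p,1.);q=c["camera_matrix"]@q[:3];return q[:2]/q[2]
def tri(uv1,uv2):
    o1,d1=ray("scene",uv1);o2,d2=ray("top",uv2)
    s=np.linalg.lstsq(np.c_[d1,-d2],o2-o1,rcond=None)[0]
    a=o1+s[0]*d1;b=o2+s[1]*d2;return (a+b)/2,np.linalg.norm(a-b)
def mask(im,lo,hi,box):
    h=cv2.cvtColor(im,cv2.COLOR_BGR2HSV);m=cv2.inRange(h,np.array(lo),np.array(hi))
    k=np.zeros_like(m);x0,y0,x1,y1=box;k[y0:y1,x0:x1]=m[y0:y1,x0:x1];return k
def cen(m):
    n,l,st,c=cv2.connectedComponentsWithStats(m)
    i=1+np.argmax(st[1:,4]);return c[i],st[i],(l==i).astype(np.uint8)
E
python3 - <<'E'
from h import *
t=cv2.imread("pics/top0.png");s=cv2.imread("pics/scene0.png")
# red wing
def red(im,box):return cv2.bitwise_or(mask(im,(0,150,80),(6,255,255),box),mask(im,(174,150,80),(180,255,255),box))
ct,st,mt=cen(red(t,(265,235,305,270)));cs,ss,ms=cen(red(s,(290,240,325,268)))
print("red",ct,st,cs,ss)
r=cv2.minAreaRect(cv2.findContours(mt,0,1)[0][0]);print(r)
bp=cv2.boxPoints(r);m1=[(bp[i]+bp[(i+1)%4])/2 for i in range(4)]
L=[np.linalg.norm(m1[0]-m1[2]),np.linalg.norm(m1[1]-m1[3])]
e=(m1[0],m1[2]) if L[0]>L[1] else (m1[1],m1[3])
E_=[onz("top",q,.117) for q in e];d=E_[1]-E_[0];print("wing",E_,np.linalg.norm(d),np.degrees(np.arctan2(d[1],d[0])))
print("red centroid top @.117",onz("top",ct,.117),"scene@.1",onz("scene",cs,.1),tri(cs,ct))
# brass
for n,im,box in(("top",t,(222,238,246,262)),("scene",s,(250,290,278,310))):
    m=mask(im,(15,60,90),(32,255,255),box);c,stt,mm=cen(cv2.morphologyEx(m,cv2.MORPH_CLOSE,np.ones((3,3))))
    hull=cv2.convexHull(np.vstack(cv2.findContours(mm,0,1)[0]));M=cv2.moments(hull);hc=(M['m10']/M['m00'],M['m01']/M['m00'])
    print(n,c,stt,hc,onz(n,hc,.044))
# rotor upper outline white: skip. pin
for u,v in((202,271),(292,243)):
    print("pin",onz("top",(340+(u+.5)/5-.5,150+(v+.5)/5-.5),.0655))
# keyhole
for u,v in((167,203),(152,250)):
    print("slot",onz("top",(205+(u+.5)/5.6-.5,210+(v+.5)/5.6-.5),.044))
E
```

```text
red [282.2621 251.4951] [276 243  13  18 103] [306.156 252.156] [296 245  22  15 250]
((282.1470642089844, 251.41175842285156), (19.722335815429688, 5.65945291519165), 59.036251068115234)
wing [array([0.4776, 0.1883, 0.117 ]), array([0.4351, 0.1642, 0.117 ])] 0.04880097473299165 -150.41878472163373
red centroid top @.117 [0.4561 0.176  0.117 ] scene@.1 [0.4567 0.1811 0.1   ] (array([0.4582, 0.178 , 0.0971]), np.float64(0.0021428396475930934))
top [231.1901 248.4463] [222 242  18  14 121] (230.7238723872387, 248.34983498349834) [0.4725 0.3149 0.044 ]
scene [262.8491 298.2642] [256 293  14  11 106] (262.7219512195122, 298.23577235772353) [0.4685 0.3135 0.044 ]
pin [ 0.5757 -0.0758  0.0655]
pin [ 0.589  -0.1228  0.0655]
slot [0.4788 0.3052 0.044 ]
slot [0.4571 0.3125 0.044 ]
```

```bash
python3 - <<'E'
import cv2,numpy as np
t=cv2.imread("pics/top0.png");s=cv2.imread("pics/scene0.png")
a=cv2.resize(t[230:270,214:254],None,fx=14,fy=14,interpolation=cv2.INTER_CUBIC)
b=cv2.resize(t[180:220,370:410],None,fx=14,fy=14,interpolation=cv2.INTER_CUBIC)
cv2.imwrite("pics/d1.png",cv2.resize(np.hstack([a,b]),(800,400)))
E
```

```text
(no output)
```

View pics/d1.png

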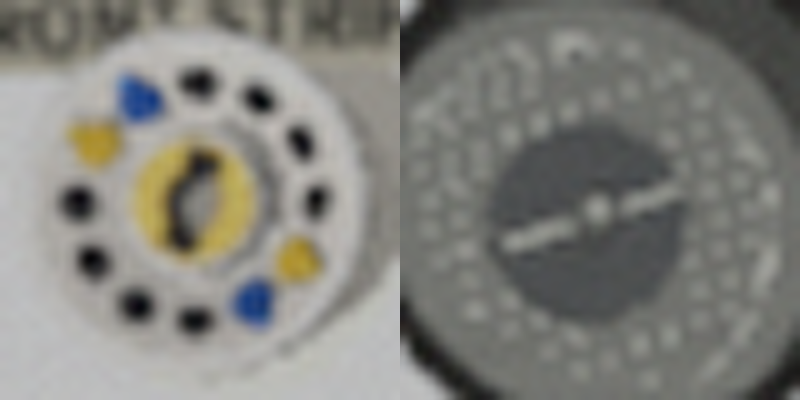

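```bash
python3 - <<'E'
from h import *
f=lambda u,v,x0,y0:(x0+(u+.5)/10-.5,y0+(v+.5)/10-.5)
print("plate c",onz("top",f(194,203,214,230),.044))
a=onz("top",f(205,158,214,230),.044);b=onz("top",f(182,250,214,230),.044);d=b-a
print("slot",a,b,(a+b)/2,np.linalg.norm(d),np.degrees(np.arctan2(d[1],d[0])))
a=onz("top",f(505-400,243,370,180),.0655);b=onz("top",f(680-400,190,370,180),.0655);d=b-a
print("pin",a,b,(a+b)/2,np.linalg.norm(d),np.degrees(np.arctan2(d[1],d[0])))
print("stub",onz("top",f(197,209,370,180),.080),"flange",onz("top",f(189,223,370,180),.06))
# coloured wells
t=cv2.imread("pics/top0.png")
P=[]
for uv in((140,100),(255,302)),((95,143),(300,260)):
    q=[onz("top",f(*x,214,230),.036) for x in uv];d=q[1]-q[0];print(q,sum(q)/2,np.linalg.norm(d),np.degrees(np.arctan2(d[1],d[0])))
s=cv2.imread("pics/scene0.png")
a=cv2.resize(s[275:320,238:288],None,fx=12,fy=12,interpolation=cv2.INTER_CUBIC);cv2.imwrite("pics/d2.png",a)
a=cv2.resize(s[150:200,305:375],None,fx=11,fy=11,interpolation=cv2.INTER_CUBIC);cv2.imwrite("pics/d3.png",a)
E
```

```text
plate c [0.4684 0.3092 0.044 ]
slot [0.4801 0.3062 0.044 ] [0.4563 0.3125 0.044 ] [0.4682 0.3093 0.044 ] 0.024670491963777456 165.14438692651237
pin [ 0.5755 -0.0759  0.0655] [ 0.5881 -0.1216  0.0655] [ 0.5818 -0.0988  0.0655] 0.047461879687384474 -74.64224974709504
stub [ 0.5815 -0.0979  0.08  ] flange [ 0.581  -0.0986  0.06  ]
[array([0.4965, 0.3243, 0.036 ]), array([0.4426, 0.2949, 0.036 ])] [0.4695 0.3096 0.036 ] 0.06136726259130628 -151.3884984520463
[array([0.4855, 0.3362, 0.036 ]), array([0.4533, 0.2829, 0.036 ])] [0.4694 0.3096 0.036 ] 0.06225807534752479 -121.15528785851325
```

View pics/d2.png

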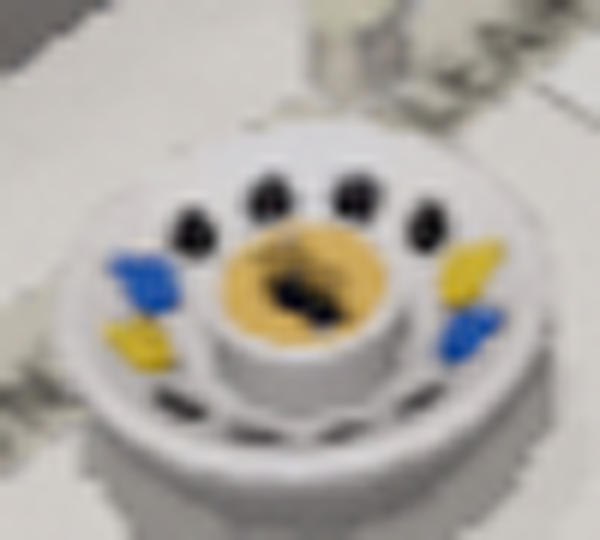

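View pics/d3.png

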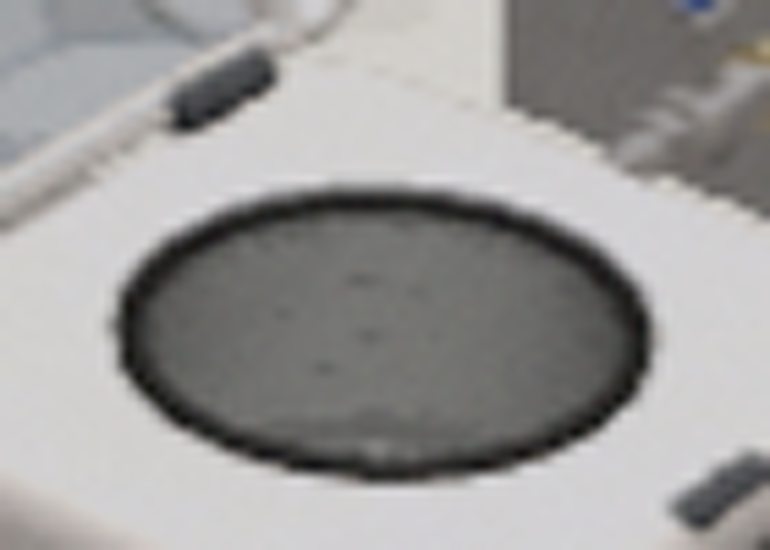

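Call:
servo_tool(motion=[{"dx": -3.5, "dz": -4.2, "gripper": 1}, {"dx": -3.5, "dz": -4.2}, {"dx": -3.5, "dz": -4.2}, {"dx": -3.5, "dz": -4.2}, {"dx": -3.5, "dz": -4.2}, {"dx": -3.5, "dz": -4.2}, {"dx": -3.5, "dz": -4.2}, {"dx": -3.5, "dz": -4.2}, {"dx": -3.5, "dz": -4.2}, {"dx": -3.5, "dz": -4.2}, {"dx": -3.5, "dz": -4.2}])

```text
invalid input
```

```bash
cat >> h.py <<'E'
def plan(x,y,z,yaw):
    o=bot.get_obs();R=o["tcp_rot"];p=o["eef_pos"]
    ya=np.degrees(np.arctan2(R[1,2],R[0,2]))
    d=R.T@(np.array([x,y,z])-p)*100
    print("t",o["t"],"p",p,"yaw",round(ya,2),"tilt",R[:,1],"F",o["contact_force"],"M",o["ft_torque"],"w",round(o["width"],4),"j6",o["joint_pos"][5])
    print("need tool d(cm)",d,"ay",-np.radians((yaw-ya+180)%360-180))
E
python3 -c "
from h import *
plan(.457,.1785,.261,-61)"
```

```text
t 0.1 p [ 0.2308 -0.5537  0.3016] yaw -67.38 tilt [-0.0006  0.0017 -1.    ] F [-0.1937  0.7374 -0.3946] M [ 0.0197  0.0014 -0.0129] w 0.998 j6 -0.056700945725735745
need tool d(cm) [-49.0493   4.1689 -58.8789] ay -0.11130963502892463
```

Call:
servo_tool(motion=[{"dx": -3.5, "dy": 0, "dz": -4.2, "ax": 0, "ay": 0, "az": 0, "gripper": 1}, {"dx": -3.5, "dy": 0, "dz": -4.2, "ax": 0, "ay": 0, "az": 0, "gripper": 1}, {"dx": -3.5, "dy": 0, "dz": -4.2, "ax": 0, "ay": 0, "az": 0, "gripper": 1}, {"dx": -3.5, "dy": 0, "dz": -4.2, "ax": 0, "ay": 0, "az": 0, "gripper": 1}, {"dx": -3.5, "dy": 0, "dz": -4.2, "ax": 0, "ay": 0, "az": 0, "gripper": 1}, {"dx": -3.5, "dy": 0, "dz": -4.2, "ax": 0, "ay": 0, "az": 0, "gripper": 1}, {"dx": -3.5, "dy": 0, "dz": -4.2, "ax": 0, "ay": 0, "az": 0, "gripper": 1}, {"dx": -3.5, "dy": 0, "dz": -4.2, "ax": 0, "ay": 0, "az": 0, "gripper": 1}, {"dx": -3.5, "dy": 0, "dz": -4.2, "ax": 0, "ay": 0, "az": 0, "gripper": 1}, {"dx": -3.5, "dy": 0, "dz": -4.2, "ax": 0, "ay": 0, "az": 0, "gripper": 1}, {"dx": -3.5, "dy": 0, "dz": -4.2, "ax": 0, "ay": 0, "az": 0, "gripper": 1}])

```text
t: 1.48
eef_pos: [0.4115, 0.0356, 0.2981]
tcp_rot: [[-0.926, -0.004, 0.377], [-0.377, 0.01, -0.926], [-0.0, -1.0, -0.011]]
contact_force: [0.8, -0.7, 0.1]
width: 1.003
```

```bash
python3 -c "
from h import *
plan(.457,.1785,.261,-61)"
```

```text
t 1.475 p [0.4115 0.0356 0.2981] yaw -67.84 tilt [-0.0038  0.0102 -0.9999] F [ 0.8159 -0.6885  0.0769] M [-0.0996 -0.042  -0.0225] w 1.0034 j6 1.184300983021222
need tool d(cm) [ -9.6027   3.836  -11.4781] ay -0.11935183040633617
```

Call:
servo_tool(motion=[{"dx": -3.2, "dy": 0, "dz": -3.8, "ax": 0, "ay": -0.06, "az": 0, "gripper": 1}, {"dx": -3.2, "dy": 1, "dz": -3.8, "ax": 0, "ay": -0.06, "az": 0, "gripper": 1}, {"dx": -3.2, "dy": 2, "dz": -3.8, "ax": 0, "ay": 0, "az": 0, "gripper": 1}, {"dx": 0, "dy": 0, "dz": 0, "ax": 0, "ay": 0, "az": 0, "gripper": 1}, {"dx": 0, "dy": 0, "dz": 0, "ax": 0, "ay": 0, "az": 0, "gripper": 1}])

```text
t: 2.1
eef_pos: [0.4482, 0.1883, 0.2665]
tcp_rot: [[-0.869, -0.007, 0.494], [-0.494, 0.009, -0.869], [0.001, -1.0, -0.011]]
contact_force: [-0.5, -0.6, 0.2]
width: 0.998
```

```bash
python3 -c "
from h import *
plan(.457,.1785,.161,-61)
for n in('scene','top'):
    im=get_image(n)[:,:,::-1]; cv2.imwrite(f'pics/{n}1.png',im)
s=cv2.imread('pics/scene1.png');cv2.imwrite('pics/e1.png',cv2.resize(s[180:320,220:400],None,fx=4.2,fy=4.2,interpolation=2))
"
```

```text
t 2.1 p [0.4482 0.1883 0.2665] yaw -60.37 tilt [-0.0066  0.0089 -0.9999] F [-0.5127 -0.5646  0.204 ] M [-0.0032 -0.045  -0.0103] w 0.9982 j6 1.3777464710044636
need tool d(cm) [-0.2942 10.535   1.4043] ay 0.010984478188249066
```

View pics/e1.png

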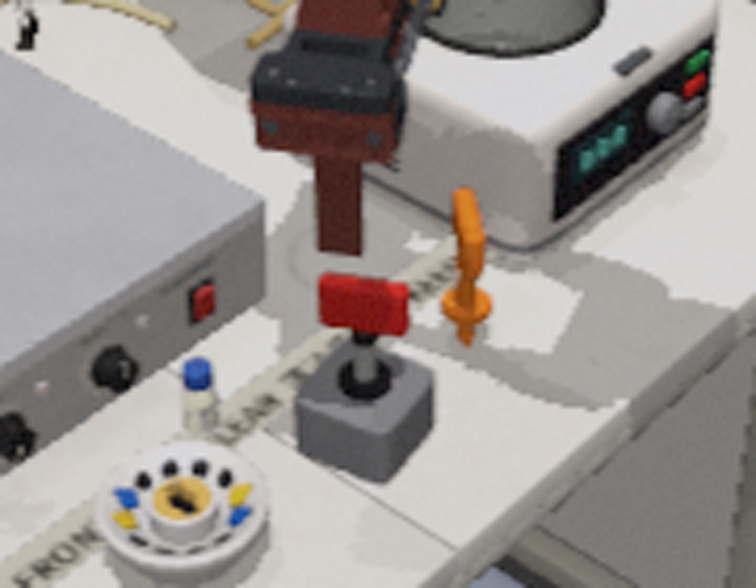

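View pics/top1.png

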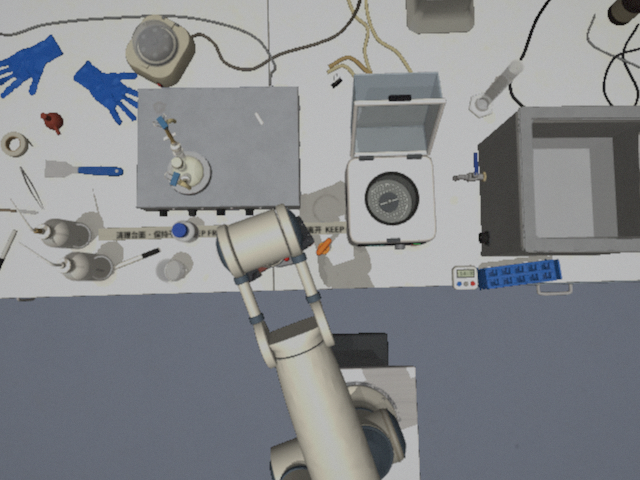

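```bash
cat >> h.py <<'E'
    e=np.cross(R[:,1],[0,0,-1]);print("ax,az",(R.T@e)[[0,2]])
E
python3 -c "
from h import *
o=bot.get_obs();R=o['tcp_rot'];p=o['eef_pos']
for w in(.044,.0575):print(proj('scene',p+.08*R[:,1]-R[:,2]*w))
q=p+.08*R[:,1]-R[:,2]*.0575
print(q,onz('scene',(300.6,240),q[2]))
s=cv2.imread('pics/scene1.png');cv2.imwrite('pics/e2.png',cv2.resize(s[200:260,270:330],None,fx=10,fy=10,interpolation=2))
plan(.457,.1785,.161,-61)
"
```

```text
[302.1171 237.2396]
[300.6994 241.1317]
[0.4194 0.2385 0.1873] [0.4221 0.2358 0.1873]
t 2.2 p [0.4483 0.1877 0.2667] yaw -60.45 tilt [-0.0061  0.0093 -0.9999] F [0.9324 0.3758 0.5692] M [-0.0022 -0.036  -0.0032] w 0.9999 j6 1.3778623653222548
need tool d(cm) [-0.3129 10.555   1.35  ] ay 0.0095632828498559
ax,az [0.0111 0.0008]
```

View pics/e2.png

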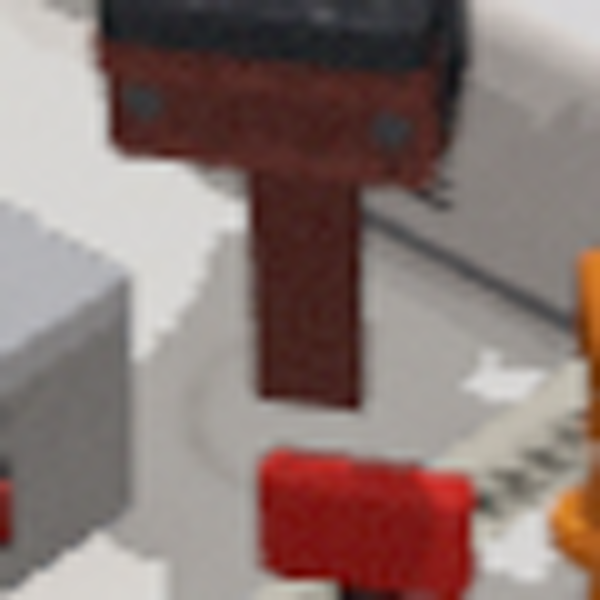

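Call:
servo_tool(motion=[{"dx": -0.3, "dy": 2.5, "dz": 1.3, "ax": 0.011, "ay": 0.01, "az": 0, "gripper": 1}, {"dx": 0, "dy": 3, "dz": 0, "ax": 0, "ay": 0, "az": 0, "gripper": 1}, {"dx": 0, "dy": 3, "dz": 0, "ax": 0, "ay": 0, "az": 0, "gripper": 1}, {"dx": 0, "dy": 1.5, "dz": 0, "ax": 0, "ay": 0, "az": 0, "gripper": 1}, {"dx": 0, "dy": 0, "dz": 0, "ax": 0, "ay": 0, "az": 0, "gripper": 1}])

```text
t: 2.82
eef_pos: [0.4595, 0.1726, 0.1689]
tcp_rot: [[-0.879, 0.008, 0.476], [-0.476, 0.001, -0.879], [-0.008, -1.0, 0.003]]
contact_force: [0.2, -0.1, -0.0]
width: 1.001
```

```bash
python3 -c "
from h import *
plan(.457,.1785,.161,-61)
im=get_image('scene')[:,:,::-1]; cv2.imwrite('pics/scene2.png',im)
cv2.imwrite('pics/e3.png',cv2.resize(im[200:300,260:360],None,fx=6,fy=6,interpolation=2))
"
```

```text
t 2.825 p [0.4595 0.1726 0.1689] yaw -61.57 tilt [ 0.0083  0.0011 -1.    ] F [ 0.1684 -0.1237 -0.0248] M [-0.0316 -0.0425  0.0071] w 1.0005 j6 1.365395022531613
need tool d(cm) [-0.0585  0.7912 -0.639 ] ay -0.010030967091188538
ax,az [-0.003  -0.0078]
```

View pics/e3.png

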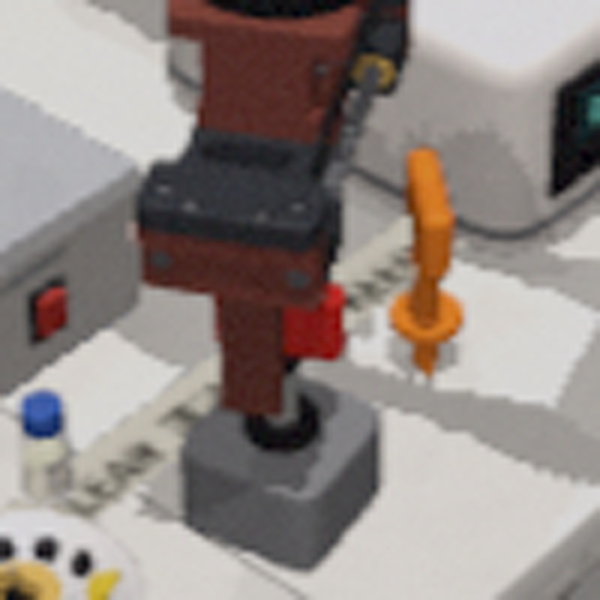

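```bash
python3 -c "
from h import *
o=bot.get_obs();R=o['tcp_rot'];p=o['eef_pos']
for w in(.0575,.007,0):
  for a in (-.026,0,.026):
    q=proj('scene',p+.061*R[:,1]-R[:,2]*w+R[:,0]*a);print(w,a,(q-[259.5,199.5])*6)
im=cv2.imread('pics/scene2.png')
h=mask(im,(0,150,100),(6,255,255),(285,240,330,268))|mask(im,(174,150,100),(180,255,255),(285,240,330,268))
c,st,m=cen(h);print(st)
"
```

```text
0.0575 -0.026 [182.9891 370.5148]
0.0575 0 [251.2215 381.0868]
0.0575 0.026 [319.9422 391.7345]
0.007 -0.026 [216.7675 285.2667]
0.007 0 [282.8116 295.188 ]
0.007 0.026 [349.3121 305.1779]
0 -0.026 [221.2711 273.901 ]
0 0 [287.0228 283.737 ]
0 0.026 [353.2268 293.6408]
[307 247  11  13  86]
```

Call:
servo_tool(motion=[{"dx": -0.2, "dy": 0.8, "dz": -0.5, "ax": -0.003, "ay": -0.01, "az": -0.008, "gripper": 1}, {"dx": 0, "dy": 0, "dz": 0, "ax": 0, "ay": 0, "az": 0, "gripper": 1}])

```text
t: 3.12
eef_pos: [0.4601, 0.1786, 0.1639]
tcp_rot: [[-0.874, 0.004, 0.485], [-0.485, 0.001, -0.874], [-0.004, -1.0, 0.001]]
contact_force: [0.1, -0.1, -0.5]
width: 1.002
```

```bash
python3 -c "
from h import *
plan(.457,.1785,.161,-61)
"
```

```text
t 3.125 p [0.4601 0.1786 0.1639] yaw -60.98 tilt [ 0.0043  0.0013 -1.    ] F [ 0.0709 -0.0748 -0.4509] M [ 0.0021  0.0317 -0.0503] w 1.0024 j6 1.3654649489606274
need tool d(cm) [ 0.2785  0.2851 -0.1466] ay 0.0004337665558096158
ax,az [-0.0009 -0.0044]
```

Call:
servo_tool(motion=[{"dx": 0.1, "dy": 0.3, "dz": -0.1, "ax": 0, "ay": 0, "az": -0.004, "gripper": 1}, {"dx": 0, "dy": 0, "dz": 0, "ax": 0, "ay": 0, "az": 0, "gripper": 0.1}, {"dx": 0, "dy": 0, "dz": 0, "ax": 0, "ay": 0, "az": 0, "gripper": 0.1}, {"dx": 0, "dy": 0, "dz": 0, "ax": 0, "ay": 0, "az": 0, "gripper": 0.1}, {"dx": 0, "dy": 0, "dz": 0, "ax": 0, "ay": 0, "az": 0, "gripper": 0}, {"dx": 0, "dy": 0, "dz": 0, "ax": 0, "ay": 0, "az": 0, "gripper": 0}])

```text
t: 3.88
eef_pos: [0.4591, 0.1794, 0.1619]
tcp_rot: [[-0.874, 0.002, 0.486], [-0.486, -0.0, -0.874], [-0.002, -1.0, 0.001]]
contact_force: [0.4, 0.3, 0.1]
width: 0.468
```

```bash
python3 -c "
from h import *
plan(.457,.1785,.161,-61)
"
```

```text
t 3.875 p [0.4591 0.1794 0.1619] yaw -60.94 tilt [ 0.0024 -0.0002 -1.    ] F [0.3885 0.2834 0.0728] M [-0.0135 -0.008  -0.0144] w 0.468 j6 1.3675912555647822
need tool d(cm) [ 0.2301  0.0914 -0.0209] ay 0.0011200182387880312
ax,az [-0.0014 -0.002 ]
```

Call:
servo_tool(motion=[{"dx": 0, "dy": 0, "dz": 0, "ax": 0, "ay": 0, "az": 0, "gripper": 0}, {"dx": 0, "dy": 0, "dz": 0, "ax": 0, "ay": 0, "az": 0, "gripper": 0}, {"dx": 0, "dy": 0, "dz": 0, "ax": 0, "ay": 0, "az": 0, "gripper": 0}, {"dx": 0, "dy": 0, "dz": 0, "ax": 0, "ay": 0, "az": 0, "gripper": 0}, {"dx": 0, "dy": 0, "dz": 0, "ax": 0, "ay": 0, "az": 0, "gripper": 0}])

```text
t: 4.5
eef_pos: [0.4591, 0.1794, 0.1618]
tcp_rot: [[-0.874, 0.002, 0.486], [-0.486, -0.0, -0.874], [-0.002, -1.0, 0.001]]
contact_force: [0.3, 0.3, 0.2]
width: 0.158
```

```bash
python3 -c "
from h import *
plan(.457,.1785,.161,-61)
im=get_image('scene')[:,:,::-1]; cv2.imwrite('pics/scene3.png',im)
cv2.imwrite('pics/e4.png',cv2.resize(im[220:300,270:350],None,fx=7.5,fy=7.5,interpolation=2))
o=bot.get_obs();R=o['tcp_rot'];p=o['eef_pos']
for w in(.0075,0):
  for a in (-.026,0,.026):
    q=proj('scene',p+.061*R[:,1]-R[:,2]*w+R[:,0]*a);print(w,a,q,(q-[269.5,219.5])*7.5)
"
```

```text
t 4.5 p [0.4591 0.1794 0.1618] yaw -60.94 tilt [ 0.0023 -0.0003 -1.    ] F [0.2904 0.2711 0.2096] M [-0.063   0.0114 -0.0038] w 0.1579 j6 1.3675968326536632
need tool d(cm) [ 0.2253  0.0804 -0.0252] ay 0.001017523798506008
ax,az [-0.0014 -0.0018]
0.0075 -0.026 [294.0972 251.5836] [184.4791 240.627 ]
0.0075 0 [305.1281 253.1116] [267.211  252.0873]
0.0075 0.026 [316.2333 254.65  ] [350.4998 263.6248]
0 -0.026 [294.8745 249.5321] [190.3087 225.241 ]
0 0 [305.8527 251.0457] [272.6455 236.5925]
0 0.026 [316.9045 252.5693] [355.5338 248.02  ]
```

View pics/e4.png

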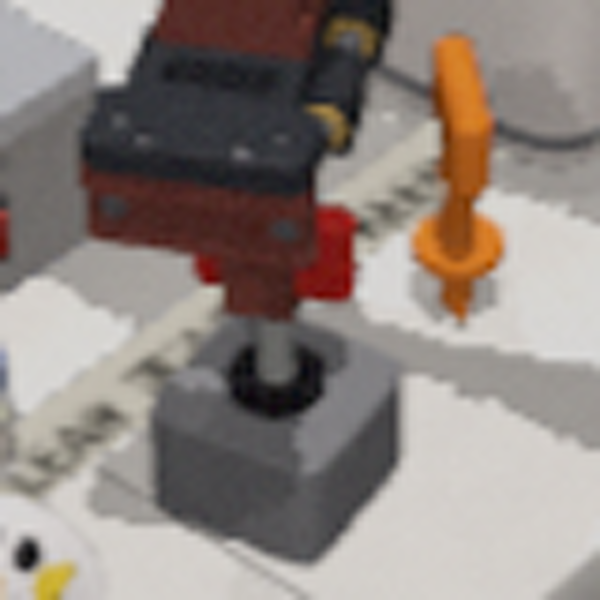

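Call:
servo_tool(motion=[{"dx": 0, "dy": -1, "dz": 0, "ax": 0, "ay": 0, "az": 0, "gripper": 0}, {"dx": 0, "dy": -2, "dz": 0, "ax": 0, "ay": 0, "az": 0, "gripper": 0}, {"dx": 0, "dy": -2, "dz": 0, "ax": 0, "ay": 0, "az": 0, "gripper": 0}, {"dx": 0, "dy": -2, "dz": 0, "ax": 0, "ay": 0, "az": 0, "gripper": 0}, {"dx": 0, "dy": 0, "dz": 0, "ax": 0, "ay": 0, "az": 0, "gripper": 0}])

```text
t: 5.18
eef_pos: [0.4592, 0.1795, 0.239]
tcp_rot: [[-0.874, 0.006, 0.486], [-0.486, 0.001, -0.874], [-0.005, -1.0, 0.002]]
contact_force: [-0.6, -0.1, -0.4]
width: 0.159
```

```bash
python3 -c "
from h import *
plan(.469,.3105,.245,-105.5)
im=get_image('scene')[:,:,::-1]; cv2.imwrite('pics/scene4.png',im)
cv2.imwrite('pics/e5.png',cv2.resize(im[160:260,250:350],None,fx=6,fy=6,interpolation=2))
o=bot.get_obs();R=o['tcp_rot'];p=o['eef_pos']
for d in(.044,.078,.113,.116,.144):
    q=proj('scene',p+d*R[:,1]);print(d,q,(q-[249.5,159.5])*6)
"
```

```text
t 5.175 p [0.4592 0.1795 0.239 ] yaw -60.94 tilt [ 0.0056  0.0008 -1.    ] F [-0.6293 -0.0813 -0.4278] M [0.0209 0.0258 0.0656] w 0.1591 j6 1.367634187341861
need tool d(cm) [ -7.2191  -0.5842 -10.9746] ay 0.7776734747745935
ax,az [-0.002  -0.0053]
0.044 [305.4076 218.5955] [335.4458 354.5733]
0.078 [305.5407 230.8544] [336.2444 428.1267]
0.113 [305.6726 243.0018] [337.0357 501.0106]
0.116 [305.6837 244.0216] [337.1022 507.1293]
0.144 [305.7853 253.3822] [337.7119 563.2931]
```

View pics/e5.png

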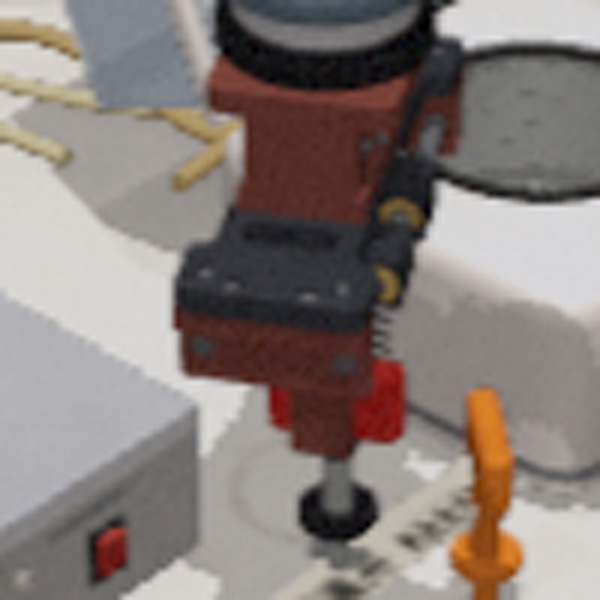

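```bash
python3 -c "
from h import *
print(onz('scene',(306.4,271.2),.046),onz('scene',(306.4,271.2),.048), proj('scene',(.4588,.1792,.046)))
print(onz('scene',(262.96,298.1),.044))
im=cv2.imread('pics/scene3.png');cv2.imwrite('pics/e6.png',np.hstack([cv2.resize(im[255:285,290:320],None,fx=13,fy=13,interpolation=2),cv2.resize(cv2.imread('pics/scene0.png')[255:285,290:320],None,fx=13,fy=13,interpolation=2)]))
"
```

```text
[0.453  0.1853 0.046 ] [0.4515 0.1869 0.048 ] [306.2969 268.808 ]
[0.4684 0.3128 0.044 ]
```

View pics/e6.png

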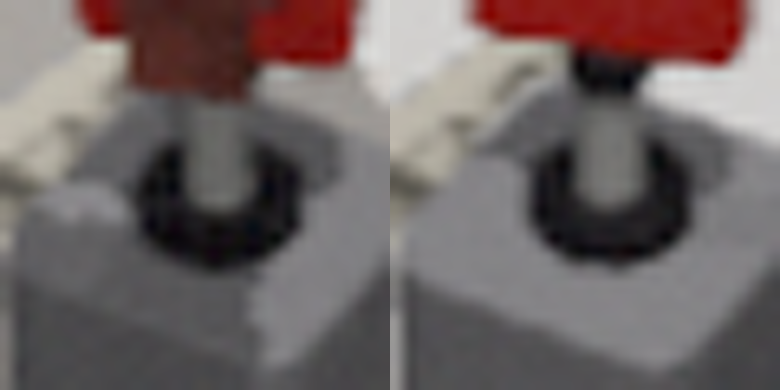

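```bash
python3 -c "
from h import *
plan(.4718,.3095,.239,-105.5)"
```

```text
t 5.225 p [0.4589 0.1794 0.2377] yaw -60.94 tilt [ 0.0038  0.0002 -1.    ] F [ 0.0481  0.2511 -0.829 ] M [ 0.0096 -0.0237 -0.0489] w 0.1564 j6 1.3675870924537037
need tool d(cm) [ -7.4442  -0.1218 -10.7447] ay 0.7777469778460295
ax,az [-0.0017 -0.0035]
```

Call:
servo_tool(motion=[{"dx": -1.8, "dy": 0, "dz": -2.6, "ax": 0, "ay": 0, "az": 0, "gripper": 0}, {"dx": -1.8, "dy": 0, "dz": -2.6, "ax": 0, "ay": 0, "az": 0, "gripper": 0}, {"dx": -1.8, "dy": 0, "dz": -2.6, "ax": 0, "ay": 0, "az": 0, "gripper": 0}, {"dx": -1.8, "dy": 0, "dz": -2.6, "ax": 0, "ay": 0, "az": 0, "gripper": 0}, {"dx": 0, "dy": 0, "dz": 0, "ax": 0, "ay": 0.15, "az": 0, "gripper": 0}, {"dx": 0, "dy": 0, "dz": 0, "ax": 0, "ay": 0.15, "az": 0, "gripper": 0}, {"dx": 0, "dy": 0, "dz": 0, "ax": 0, "ay": 0.15, "az": 0, "gripper": 0}, {"dx": 0, "dy": 0, "dz": 0, "ax": 0, "ay": 0.15, "az": 0, "gripper": 0}, {"dx": 0, "dy": 0, "dz": 0, "ax": 0, "ay": 0.15, "az": 0, "gripper": 0}, {"dx": 0, "dy": 0, "dz": 0, "ax": 0, "ay": 0, "az": 0, "gripper": 0}, {"dx": 0, "dy": 0, "dz": 0, "ax": 0, "ay": 0, "az": 0, "gripper": 0}])

```text
t: 6.6
eef_pos: [0.4692, 0.3082, 0.227]
tcp_rot: [[-0.966, -0.01, -0.26], [0.26, -0.008, -0.966], [0.008, -1.0, 0.011]]
contact_force: [-0.0, 0.4, -1.5]
width: 0.155
```

```bash
python3 -c "
from h import *
plan(.4718,.3095,.200,-105.5)"
```

```text
t 6.6 p [0.4692 0.3082 0.227 ] yaw -105.05 tilt [-0.0104 -0.0082 -0.9999] F [-0.031   0.3931 -1.463 ] M [ 0.0126  0.0412 -0.0211] w 0.1548 j6 2.3547607413439438
need tool d(cm) [-0.243   2.7005 -0.2229] ay 0.007907485739848348
ax,az [-0.0106  0.008 ]
```

Call:
servo_tool(motion=[{"dx": -0.2, "dy": 1.2, "dz": -0.2, "ax": -0.01, "ay": 0.008, "az": 0.008, "gripper": 0}, {"dx": 0, "dy": 1.2, "dz": 0, "ax": 0, "ay": 0, "az": 0, "gripper": 0}, {"dx": 0, "dy": 0.1, "dz": 0, "ax": 0, "ay": 0, "az": 0, "gripper": 0}, {"dx": 0, "dy": 0, "dz": 0, "ax": 0, "ay": 0, "az": 0, "gripper": 0}])

```text
t: 7.1
eef_pos: [0.4713, 0.3094, 0.1989]
tcp_rot: [[-0.964, -0.001, -0.265], [0.265, -0.001, -0.964], [0.001, -1.0, 0.001]]
contact_force: [-1.2, 0.3, -1.4]
width: 0.158
```

```bash
python3 -c "
from h import *
plan(.4718,.3095,.200,-105.5)
for n in('scene','top'):
    im=get_image(n)[:,:,::-1]; cv2.imwrite(f'pics/{n}5.png',im)
s=cv2.imread('pics/scene5.png');cv2.imwrite('pics/e7.png',cv2.resize(s[230:330,210:310],None,fx=6,fy=6,interpolation=2))
"
```

```text
t 7.1 p [0.4713 0.3094 0.1989] yaw -105.34 tilt [-0.0011 -0.0011 -1.    ] F [-1.2278  0.254  -1.362 ] M [0.0127 0.0469 0.0075] w 0.1581 j6 2.3592077654825223
need tool d(cm) [-0.0478 -0.1133 -0.0266] ay 0.0028299124821404703
ax,az [-0.0014  0.0008]
```

View pics/e7.png

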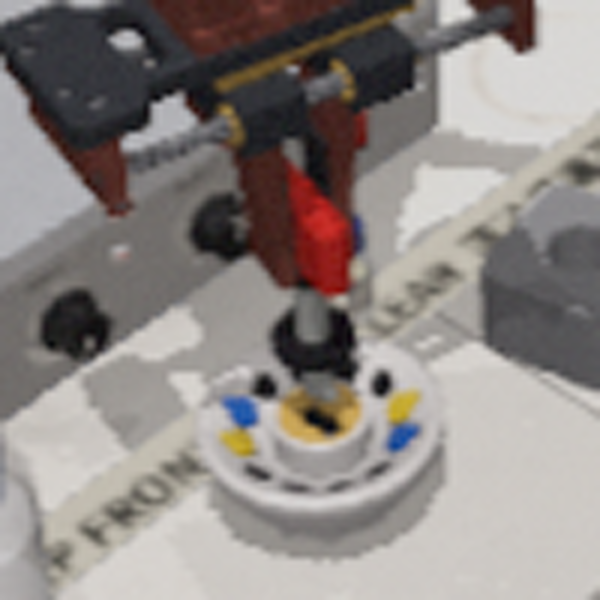

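View pics/top5.png

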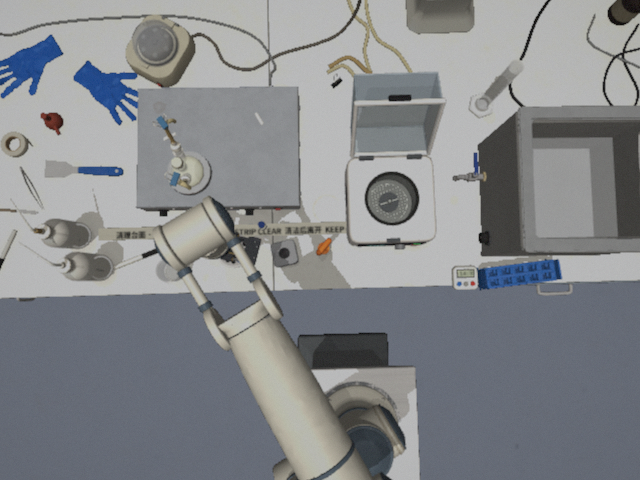

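```bash
python3 -c "
from h import *
o=bot.get_obs();R=o['tcp_rot'];p=o['eef_pos']
for d in(.113,.116,.119,.134,.139,.144):
    q=proj('scene',p+d*R[:,1]);print(d,q,(q-[239.5,269.5])*13)
q=proj('scene',(p[0],p[1],.044));print('plate under tcp',q,(q-[239.5,269.5])*13)
s=cv2.imread('pics/scene5.png');cv2.imwrite('pics/e8.png',cv2.resize(s[270:315,240:285],None,fx=13,fy=13,interpolation=2))
"
```

```text
0.113 [261.9736 282.8829] [292.1564 173.9771]
0.116 [262.0648 283.8823] [293.3419 186.9703]
0.119 [262.1556 284.8784] [294.5233 199.9195]
0.134 [262.6055 289.8089] [300.3711 264.0152]
0.139 [262.7537 291.434 ] [302.2987 285.1426]
0.144 [262.9012 293.0502] [304.2156 306.1527]
plate under tcp [263.1479 296.6501] [307.4231 352.9514]
```

View pics/e8.png

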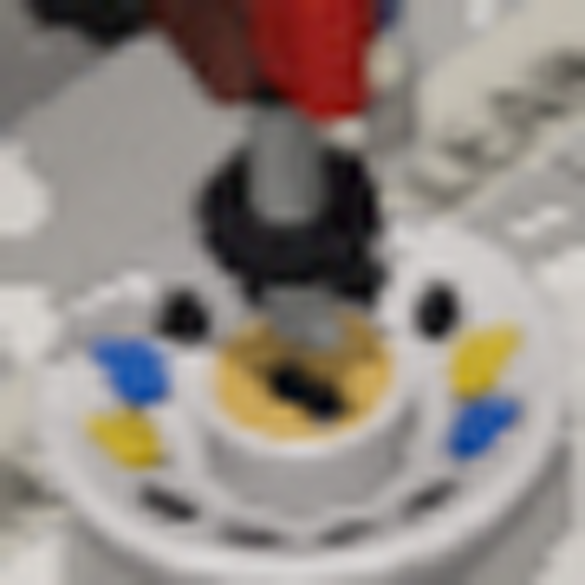

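```bash
python3 -c "
from h import *
c=onz('scene',(262.96,298.2-1.9),.044)
for u,v in((343,412),(338,415),(347,407)):
  a=onz('scene',(239.5+u/13,269.5+v/13-1.9),.044);d=a-c;print(c,a,np.linalg.norm(d),np.degrees(np.arctan2(d[1],d[0])))
for th in (-12,-15.5,-19):
  t=np.radians(th)
  for s in(-1,1):
    q=proj('scene',c+s*.0135*np.array([np.cos(t),np.sin(t),0]));print(th,s,(q+[0,1.9]-[239.5,269.5])*13)
plan(.4722,.3088,.190,-105.5)
"
```

```text
[0.4724 0.3089 0.044 ] [0.4609 0.3112 0.044 ] 0.01177188296491882 168.9068154525521
[0.4724 0.3089 0.044 ] [0.461  0.3122 0.044 ] 0.011889589776318222 163.7759529166256
[0.4724 0.3089 0.044 ] [0.4612 0.3099 0.044 ] 0.011263440529767878 174.98634025493462
-12 -1 [347.5669 418.3042]
-12 1 [263.0258 328.5673]
-15.5 -1 [343.3909 420.3243]
-15.5 1 [267.1657 326.6092]
-19 -1 [339.0676 422.168 ]
-19 1 [271.4429 324.8244]
t 7.2 p [0.4713 0.3094 0.1992] yaw -105.34 tilt [-0.0007 -0.0009 -1.    ] F [ 0.5782  0.3961 -1.1594] M [ 0.0755  0.0246 -0.0286] w 0.1553 j6 2.3593336596018206
need tool d(cm) [-0.0995  0.9209  0.0356] ay 0.002717162106053388
ax,az [-0.0011  0.0005]
```

Call:
servo_tool(motion=[{"dx": -0.1, "dy": 0.5, "dz": 0.04, "ax": 0, "ay": 0.003, "az": 0, "gripper": 0}, {"dx": 0, "dy": 0.4, "dz": 0, "ax": 0, "ay": 0, "az": 0, "gripper": 0}, {"dx": 0, "dy": 0, "dz": 0, "ax": 0, "ay": 0, "az": 0, "gripper": 0}])

```text
t: 7.58
eef_pos: [0.4725, 0.3088, 0.1902]
tcp_rot: [[-0.964, 0.0, -0.268], [0.268, -0.0, -0.964], [-0.0, -1.0, 0.0]]
contact_force: [-0.4, 0.2, -0.1]
width: 0.158
```

```bash
python3 -c "
from h import *
plan(.4722,.3088,.186,-105.5)
s=get_image('scene')[:,:,::-1];cv2.imwrite('pics/e9.png',cv2.resize(s[270:315,240:285],None,fx=13,fy=13,interpolation=2))
o=bot.get_obs();q=proj('scene',o['eef_pos']-[0,0,.116]);print((q-[239.5,269.5])*13)
"
```

```text
t 7.575 p [0.4725 0.3088 0.1902] yaw -105.52 tilt [ 0.0003 -0.0003 -1.    ] F [-0.3898  0.1648 -0.1004] M [ 0.0536  0.0295 -0.0174] w 0.158 j6 2.3605261975519736
need tool d(cm) [0.0282 0.4246 0.0091] ay -0.0004110845519803748
ax,az [-0.0002 -0.0003]
[293.391  219.7022]
```

View pics/e9.png

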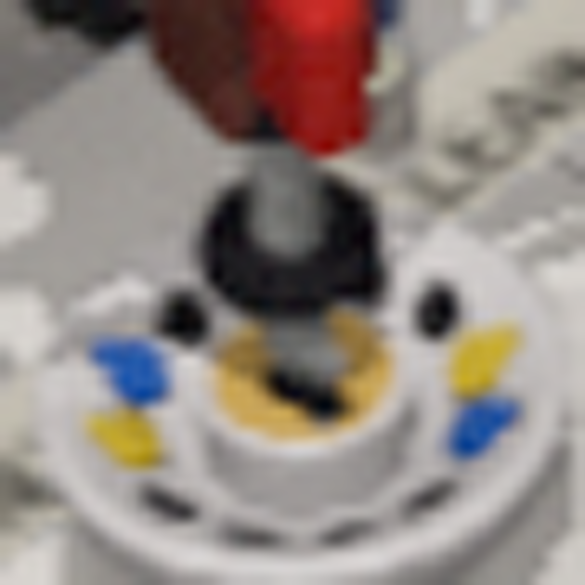

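Call:
servo_tool(motion=[{"dx": 0, "dy": 0.25, "dz": 0, "ax": 0, "ay": 0, "az": 0, "gripper": 0}, {"dx": 0, "dy": 0.25, "dz": 0, "ax": 0, "ay": 0, "az": 0, "gripper": 0}])

```text
t: 7.88
eef_pos: [0.4727, 0.309, 0.1856]
tcp_rot: [[-0.964, 0.001, -0.268], [0.268, 0.0, -0.964], [-0.001, -1.0, -0.001]]
contact_force: [1.6, 0.0, -0.2]
width: 0.157
```

Call:
servo_tool(motion=[{"dx": 0, "dy": 0.25, "dz": 0, "ax": 0, "ay": 0, "az": 0, "gripper": 0}])

```text
t: 8.0
eef_pos: [0.4727, 0.309, 0.183]
tcp_rot: [[-0.964, 0.001, -0.268], [0.268, 0.0, -0.964], [-0.001, -1.0, -0.001]]
contact_force: [-0.2, 0.7, -1.3]
width: 0.154
```

Call:
servo_tool(motion=[{"dx": 0, "dy": 0.2, "dz": 0, "ax": 0, "ay": 0, "az": 0, "gripper": 0}])

```text
t: 8.12
eef_pos: [0.4726, 0.3089, 0.1807]
tcp_rot: [[-0.964, 0.001, -0.268], [0.268, 0.0, -0.964], [-0.001, -1.0, -0.0]]
contact_force: [0.1, 0.6, -1.1]
width: 0.159
```

```bash
python3 -c "
from h import *
plan(.4722,.3088,.1663,-105.5)
"
```

```text
t 8.125 p [0.4726 0.3089 0.1807] yaw -105.52 tilt [ 0.0011  0.0001 -1.    ] F [ 0.1088  0.592  -1.1012] M [0.0586 0.0722 0.0021] w 0.1587 j6 2.3605337974202563
need tool d(cm) [0.0403 1.4432 0.026 ] ay -0.00034437424447433004
ax,az [ 0.0004 -0.001 ]
```

Call:
servo_tool(motion=[{"dx": 0, "dy": 0.25, "dz": 0, "ax": 0, "ay": 0, "az": 0, "gripper": 0}, {"dx": 0, "dy": 0.25, "dz": 0, "ax": 0, "ay": 0, "az": 0, "gripper": 0}])

```text
t: 8.38
eef_pos: [0.4727, 0.3089, 0.1754]
tcp_rot: [[-0.964, 0.001, -0.268], [0.268, 0.0, -0.964], [-0.001, -1.0, -0.0]]
contact_force: [0.3, -0.5, -1.0]
width: 0.161
```

Call:
servo_tool(motion=[{"dx": 0, "dy": 0.25, "dz": 0, "ax": 0, "ay": 0, "az": 0, "gripper": 0}, {"dx": 0, "dy": 0.25, "dz": 0, "ax": 0, "ay": 0, "az": 0, "gripper": 0}])

```text
t: 8.62
eef_pos: [0.4727, 0.3089, 0.17]
tcp_rot: [[-0.964, 0.001, -0.268], [0.268, 0.0, -0.964], [-0.001, -1.0, -0.0]]
contact_force: [-0.3, 0.9, -1.4]
width: 0.157
```

Call:
servo_tool(motion=[{"dx": 0, "dy": 0.25, "dz": 0, "ax": 0, "ay": 0, "az": 0, "gripper": 0}, {"dx": 0, "dy": 0, "dz": 0, "ax": 0, "ay": 0, "az": 0, "gripper": 0}])

```text
t: 8.88
eef_pos: [0.4725, 0.3089, 0.167]
tcp_rot: [[-0.964, 0.001, -0.268], [0.268, -0.0, -0.964], [-0.001, -1.0, -0.0]]
contact_force: [0.1, 0.0, -0.6]
width: 0.158
```

```bash
python3 -c "
from h import *
plan(.4722,.3088,.1663,-105.5)
s=get_image('scene')[:,:,::-1];cv2.imwrite('pics/e10.png',cv2.resize(s[260:320,230:290],None,fx=10,fy=10,interpolation=2))
"
```

```text
t 8.875 p [0.4725 0.3089 0.167 ] yaw -105.52 tilt [ 0.0006 -0.0001 -1.    ] F [ 0.1471  0.0167 -0.5651] M [ 0.0348 -0.006  -0.0552] w 0.1583 j6 2.360512243787227
need tool d(cm) [0.0308 0.0683 0.0197] ay -0.0002945490882827716
ax,az [ 0.0001 -0.0006]
```

View pics/e10.png

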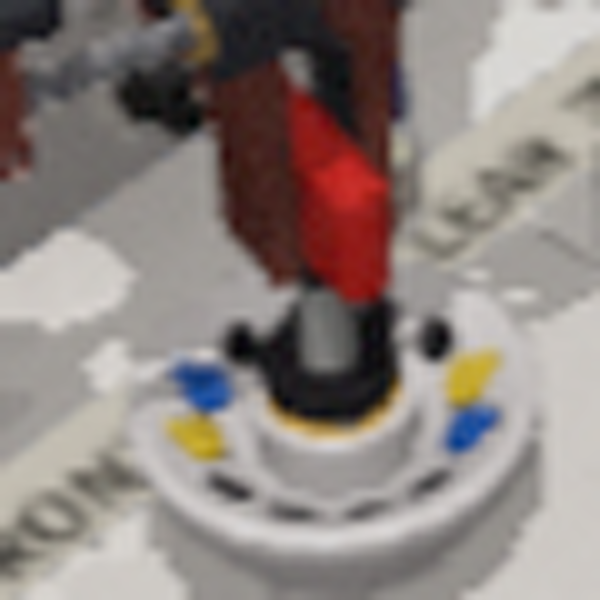

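Call:
servo_tool(motion=[{"dx": 0, "dy": 0, "dz": 0, "ax": 0, "ay": -0.12, "az": 0, "gripper": 0}, {"dx": 0, "dy": 0, "dz": 0, "ax": 0, "ay": -0.12, "az": 0, "gripper": 0}])

```text
t: 9.18
eef_pos: [0.4727, 0.309, 0.1674]
tcp_rot: [[-1.0, 0.001, -0.024], [0.024, 0.0, -1.0], [-0.001, -1.0, -0.0]]
contact_force: [0.4, 0.1, -0.0]
width: 0.16
```

```bash
python3 -c "
from h import *
plan(.4725,.3089,.1668,-55.5)
"
```

```text
t 9.175 p [0.4727 0.309  0.1674] yaw -91.39 tilt [ 0.0012  0.0002 -1.    ] F [ 0.4293  0.1427 -0.0166] M [0.0557 0.0004 0.0161] w 0.1601 j6 2.113867830657324
need tool d(cm) [0.0213 0.0636 0.0073] ay -0.6263569915465288
ax,az [ 0.0003 -0.0012]
```

Stable. I keep turning, nudging down slightly.

Call:
servo_tool(motion=[{"dx": 0.02, "dy": 0.03, "dz": 0, "ax": 0, "ay": -0.12, "az": 0, "gripper": 0}, {"dx": 0, "dy": 0, "dz": 0, "ax": 0, "ay": -0.12, "az": 0, "gripper": 0}, {"dx": 0, "dy": 0, "dz": 0, "ax": 0, "ay": -0.12, "az": 0, "gripper": 0}])

```text
t: 9.55
eef_pos: [0.4726, 0.3091, 0.1677]
tcp_rot: [[-0.94, 0.002, 0.341], [-0.341, 0.001, -0.94], [-0.002, -1.0, -0.0]]
contact_force: [-0.7, 0.5, -0.8]
width: 0.16
```

```bash
python3 -c "
from h import *
plan(.4725,.3089,.1668,-55.5)
"
```

```text
t 9.55 p [0.4726 0.3091 0.1677] yaw -70.06 tilt [ 0.0018  0.0008 -1.    ] F [-0.6911  0.5108 -0.8267] M [ 0.0397  0.1118 -0.0155] w 0.1598 j6 1.741828417806962
need tool d(cm) [0.0172 0.0882 0.0152] ay -0.2541087610038436
ax,az [ 0.0001 -0.0019]
```

Call:
servo_tool(motion=[{"dx": 0, "dy": 0.05, "dz": 0, "ax": 0, "ay": -0.12, "az": -0.002, "gripper": 0}, {"dx": 0, "dy": 0, "dz": 0, "ax": 0, "ay": -0.12, "az": 0, "gripper": 0}, {"dx": 0, "dy": 0, "dz": 0, "ax": 0, "ay": -0.06, "az": 0, "gripper": 0}, {"dx": 0, "dy": 0, "dz": 0, "ax": 0, "ay": 0, "az": 0, "gripper": 0}])

```text
t: 10.05
eef_pos: [0.4717, 0.3104, 0.1678]
tcp_rot: [[-0.79, -0.002, 0.613], [-0.613, 0.003, -0.79], [-0.0, -1.0, -0.004]]
contact_force: [-0.8, 0.4, -0.8]
width: 0.157
```

```bash
python3 -c "
from h import *
plan(.4725,.3089,.1668,-50)
s=get_image('scene')[:,:,::-1];cv2.imwrite('pics/scene6.png',s);cv2.imwrite('pics/e11.png',cv2.resize(s[260:320,230:290],None,fx=10,fy=10,interpolation=2))
"
```

```text
t 10.05 p [0.4717 0.3104 0.1678] yaw -52.21 tilt [-0.002   0.0029 -1.    ] F [-0.775   0.3893 -0.7935] M [0.0939 0.0848 0.0282] w 0.1566 j6 1.4313609191043004
need tool d(cm) [0.0255 0.0957 0.1697] ay -0.03857573639223977
ax,az [ 0.0035 -0.0002]
```

View pics/e11.png

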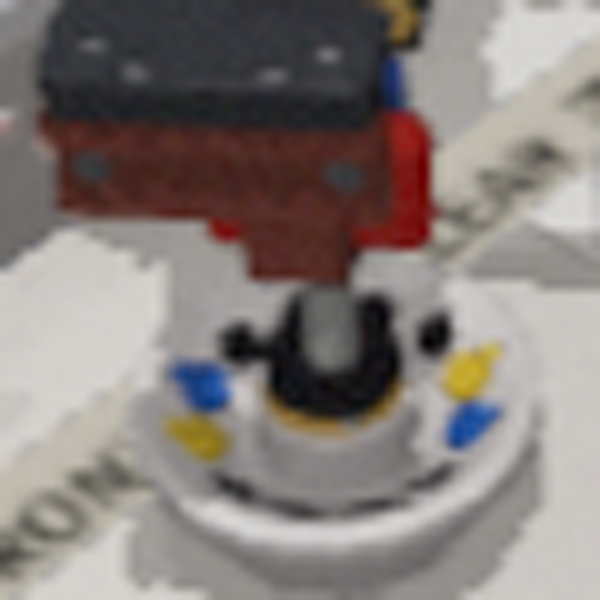

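Call:
servo_tool(motion=[{"dx": 0.03, "dy": 0, "dz": 0.12, "ax": 0.003, "ay": -0.03, "az": 0, "gripper": 0}, {"dx": 0, "dy": -0.15, "dz": 0, "ax": 0, "ay": 0, "az": 0, "gripper": 0}, {"dx": 0, "dy": -0.2, "dz": 0, "ax": 0, "ay": 0, "az": 0, "gripper": 0}, {"dx": 0, "dy": -0.3, "dz": 0, "ax": 0, "ay": 0, "az": 0, "gripper": 0}, {"dx": 0, "dy": -0.4, "dz": 0, "ax": 0, "ay": 0, "az": 0, "gripper": 0}])

```text
t: 10.72
eef_pos: [0.4717, 0.3084, 0.1765]
tcp_rot: [[-0.772, -0.003, 0.635], [-0.635, -0.002, -0.772], [0.004, -1.0, -0.0]]
contact_force: [1.1, 0.5, -5.5]
width: 0.157
```

```bash
python3 -c "
from h import *
plan(.4725,.3089,.178,-50)
s=get_image('scene')[:,:,::-1];cv2.imwrite('pics/e12.png',cv2.resize(s[240:320,220:300],None,fx=7,fy=7,interpolation=2))
"
```

```text
t 10.725 p [0.4717 0.3084 0.1765] yaw -50.55 tilt [-0.0032 -0.0022 -1.    ] F [ 1.0603  0.5088 -5.483 ] M [-0.0031 -0.0675 -0.0354] w 0.1567 j6 1.4011839836954307
need tool d(cm) [-0.0895 -0.1546  0.0148] ay -0.009635849522888889
ax,az [0.0003 0.0038]
```

View pics/e12.png

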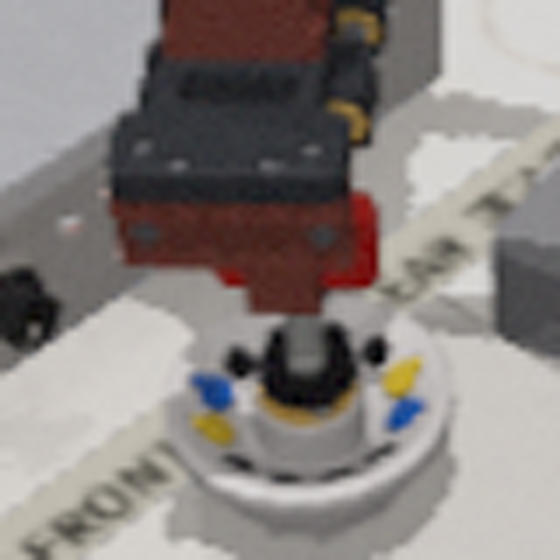

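Call:
servo_tool(motion=[{"dx": 0, "dy": -1, "dz": 0, "ax": 0, "ay": 0, "az": 0.003, "gripper": 0}, {"dx": 0, "dy": -2, "dz": 0, "ax": 0, "ay": 0, "az": 0, "gripper": 0}, {"dx": 0, "dy": -2.5, "dz": 0, "ax": 0, "ay": 0, "az": 0, "gripper": 0}, {"dx": 0, "dy": -2.5, "dz": 0, "ax": 0, "ay": 0, "az": 0, "gripper": 0}, {"dx": 0, "dy": -2.5, "dz": 0, "ax": 0, "ay": 0, "az": 0, "gripper": 0}, {"dx": 0, "dy": -2.5, "dz": 0, "ax": 0, "ay": 0, "az": 0, "gripper": 0}, {"dx": 0, "dy": -1, "dz": 0, "ax": 0, "ay": 0, "az": 0, "gripper": 0}, {"dx": 0, "dy": 0, "dz": 0, "ax": 0, "ay": 0, "az": 0, "gripper": 0}])

```text
t: 11.78
eef_pos: [0.4717, 0.3083, 0.3317]
tcp_rot: [[-0.772, 0.008, 0.635], [-0.635, 0.005, -0.772], [-0.009, -1.0, 0.002]]
contact_force: [0.2, 0.6, -5.7]
width: 0.155
```

```bash
python3 -c "
from h import *
plan(.585,-.0983,.315,-26)
s=get_image('scene')[:,:,::-1];cv2.imwrite('pics/scene7.png',s)
"
```

```text
t 11.775 p [0.4717 0.3083 0.3317] yaw -50.56 tilt [ 0.0082  0.0047 -1.    ] F [ 0.1607  0.5537 -5.6775] M [ 0.0074 -0.0556 -0.0037] w 0.1551 j6 1.4010825720996805
need tool d(cm) [17.0957  1.5724 38.6019] ay -0.4286887108894125
ax,az [-0.0016 -0.0093]
```

View pics/scene7.png

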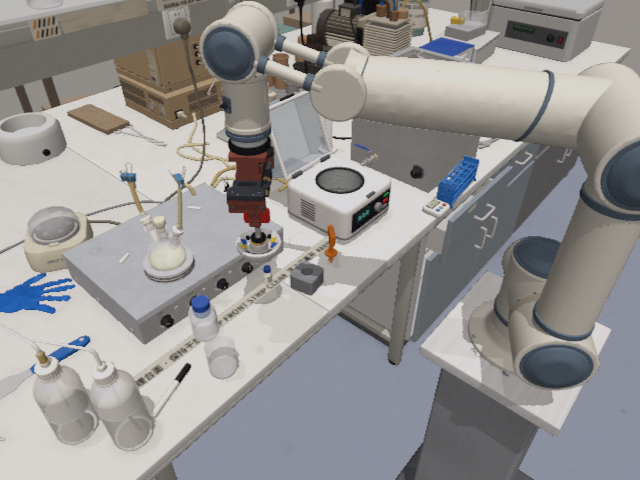

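Call:
servo_tool(motion=[{"dx": 0.4, "dy": 0, "dz": 1, "ax": 0, "ay": 0, "az": -0.009, "gripper": 0}, {"dx": 0.9, "dy": 0, "dz": 2, "ax": 0, "ay": 0, "az": 0, "gripper": 0}, {"dx": 1.3, "dy": 0, "dz": 3, "ax": 0, "ay": 0, "az": 0, "gripper": 0}, {"dx": 1.3, "dy": 0, "dz": 3, "ax": 0, "ay": 0, "az": 0, "gripper": 0}, {"dx": 1.3, "dy": 0, "dz": 3, "ax": 0, "ay": 0, "az": 0, "gripper": 0}, {"dx": 1.3, "dy": 0, "dz": 3, "ax": 0, "ay": 0, "az": 0, "gripper": 0}, {"dx": 1.3, "dy": 0, "dz": 3, "ax": 0, "ay": 0, "az": 0, "gripper": 0}, {"dx": 1.3, "dy": 0, "dz": 3, "ax": 0, "ay": 0, "az": 0, "gripper": 0}, {"dx": 1.3, "dy": 0, "dz": 3, "ax": 0, "ay": 0, "az": 0, "gripper": 0}, {"dx": 1.3, "dy": 0, "dz": 3, "ax": 0, "ay": 0, "az": 0, "gripper": 0}])

```text
t: 13.08
eef_pos: [0.5531, 0.0121, 0.3178]
tcp_rot: [[-0.771, -0.024, 0.636], [-0.636, -0.01, -0.772], [0.025, -1.0, -0.007]]
contact_force: [-0.1, -0.2, -6.1]
width: 0.159
```

```bash
python3 -c "
from h import *
plan(.585,-.0983,.315,-26)
"
```

```text
t 13.075 p [0.5531 0.0121 0.3178] yaw -50.5 tilt [-0.0239 -0.0104 -0.9997] F [-0.0973 -0.2222 -6.1075] M [ 0.0269 -0.0633 -0.0001] w 0.159 j6 0.8437596021878544
need tool d(cm) [ 4.5479  0.3181 10.5492] ay -0.4275925639325435
ax,az [0.0072 0.0251]
```

Call:
servo_tool(motion=[{"dx": 1.1, "dy": -0.2, "dz": 2.6, "ax": 0.007, "ay": 0, "az": 0.012, "gripper": 0}, {"dx": 1.1, "dy": -0.1, "dz": 2.6, "ax": 0, "ay": 0, "az": 0.012, "gripper": 0}, {"dx": 1.1, "dy": -0.1, "dz": 2.6, "ax": 0, "ay": 0, "az": 0, "gripper": 0}, {"dx": 0.6, "dy": -0.1, "dz": 1.4, "ax": 0, "ay": 0, "az": 0, "gripper": 0}, {"dx": 0.2, "dy": 0, "dz": 0.6, "ax": 0, "ay": 0, "az": 0, "gripper": 0}, {"dx": 0, "dy": 0, "dz": 0, "ax": 0, "ay": -0.08, "az": 0, "gripper": 0}, {"dx": 0, "dy": 0, "dz": 0, "ax": 0, "ay": -0.1, "az": 0, "gripper": 0}, {"dx": 0, "dy": 0, "dz": 0, "ax": 0, "ay": -0.1, "az": 0, "gripper": 0}, {"dx": 0, "dy": 0, "dz": 0, "ax": 0, "ay": -0.08, "az": 0, "gripper": 0}, {"dx": 0, "dy": 0, "dz": 0, "ax": 0, "ay": -0.05, "az": 0, "gripper": 0}, {"dx": 0, "dy": 0, "dz": 0, "ax": 0, "ay": 0, "az": 0, "gripper": 0}])

```text
t: 14.45
eef_pos: [0.5823, -0.0944, 0.3137]
tcp_rot: [[-0.443, -0.018, 0.897], [-0.897, 0.004, -0.443], [0.005, -1.0, -0.018]]
contact_force: [0.2, -0.4, -5.8]
width: 0.158
```

```bash
python3 -c "
from h import *
plan(.585,-.0983,.315,-26)
"
```

```text
t 14.45 p [ 0.5823 -0.0944  0.3137] yaw -26.28 tilt [-0.0183  0.0037 -0.9998] F [ 0.1924 -0.3927 -5.7824] M [-0.0726 -0.0697 -0.0159] w 0.158 j6 0.24035160935557298
need tool d(cm) [ 0.234  -0.1385  0.4155] ay -0.0048663227500352225
ax,az [0.018  0.0048]
```

Call:
servo_tool(motion=[{"dx": 0.2, "dy": 0, "dz": 0.4, "ax": 0.018, "ay": 0, "az": 0.005, "gripper": 0}, {"dx": 0, "dy": 0, "dz": 0, "ax": 0, "ay": 0, "az": 0, "gripper": 0}, {"dx": 0, "dy": 0, "dz": 0, "ax": 0, "ay": 0, "az": 0, "gripper": 0}])

```text
t: 14.82
eef_pos: [0.5851, -0.0975, 0.3134]
tcp_rot: [[-0.444, 0.001, 0.896], [-0.896, 0.0, -0.444], [-0.001, -1.0, 0.001]]
contact_force: [0.1, 0.2, -5.8]
width: 0.155
```

```bash
python3 -c "
from h import *
plan(.585,-.0983,.265,-26)
for n in('scene','top'):
    im=get_image(n)[:,:,::-1]; cv2.imwrite(f'pics/{n}8.png',im)
s=cv2.imread('pics/scene8.png');cv2.imwrite('pics/f1.png',cv2.resize(s[90:240,260:410],None,fx=4,fy=4,interpolation=2))
"
```

```text
t 14.825 p [ 0.5851 -0.0975  0.3134] yaw -26.33 tilt [ 0.0009  0.0003 -1.    ] F [ 0.0838  0.1727 -5.8161] M [-0.0379  0.0134  0.0687] w 0.1546 j6 0.23708890751398087
need tool d(cm) [0.081  4.8412 0.0243] ay -0.00582392043900571
ax,az [-0.0007 -0.0006]
```

View pics/f1.png

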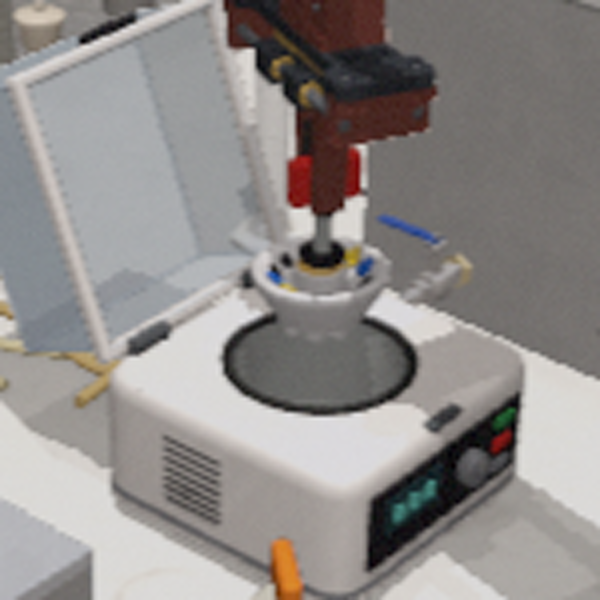

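View pics/top8.png

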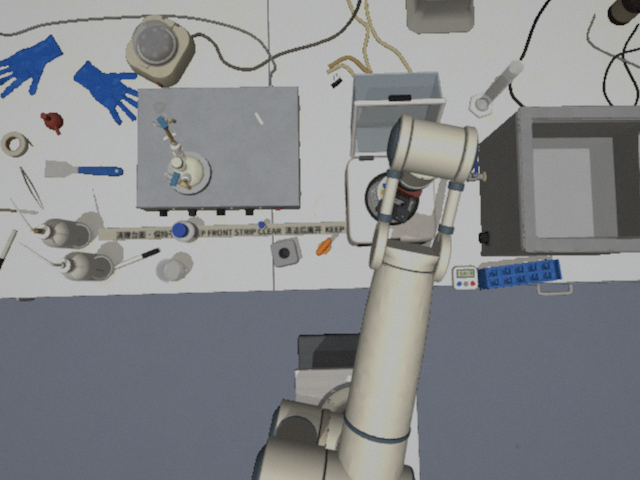

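```bash
python3 -c "
from h import *
for b in(0,1,1.9):print('bowl',onz('scene',(339.6,179.8-b),.115))
t=cv2.imread('pics/scene0.png');cv2.imwrite('pics/f2.png',cv2.resize(t[155:205,310:370],None,fx=12,fy=12,interpolation=2))
s=cv2.imread('pics/scene8.png');cv2.imwrite('pics/f3.png',cv2.resize(s[135:180,318:363],None,fx=13,fy=13,interpolation=2))
o=bot.get_obs();R=o['tcp_rot'];p=o['eef_pos']
for d in(.116,.125,.169):
    q=proj('scene',p+d*R[:,1]);print(d,q,(q-[317.5,134.5])*13)
# top view bowl rim
t=cv2.imread('pics/top0.png');cv2.imwrite('pics/f4.png',cv2.resize(t[165:235,355:425],None,fx=8,fy=8,interpolation=2))
"
```

```text
bowl [ 0.5802 -0.0943  0.115 ]
bowl [ 0.5834 -0.0983  0.115 ]
bowl [ 0.5863 -0.1019  0.115 ]
0.116 [339.8175 152.0203] [290.1272 227.764 ]
0.125 [339.7109 155.0277] [288.7414 266.8603]
0.169 [339.2022 169.3768] [282.1291 453.3981]
```

View pics/f3.png

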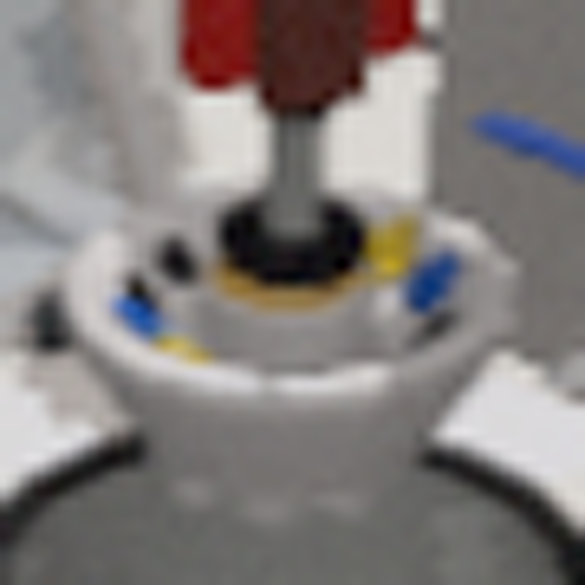

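View pics/f4.png

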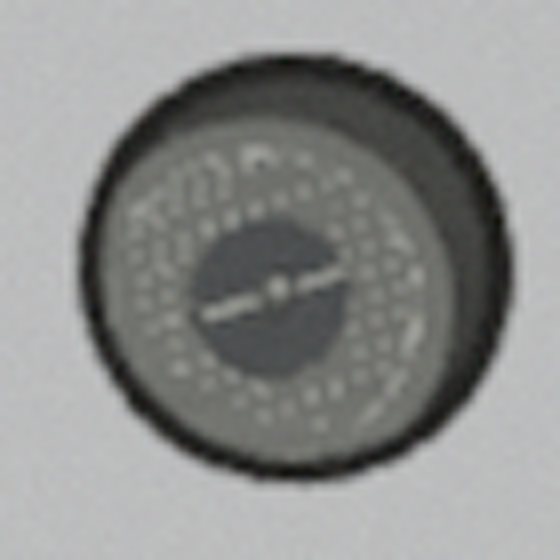

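View pics/f2.png

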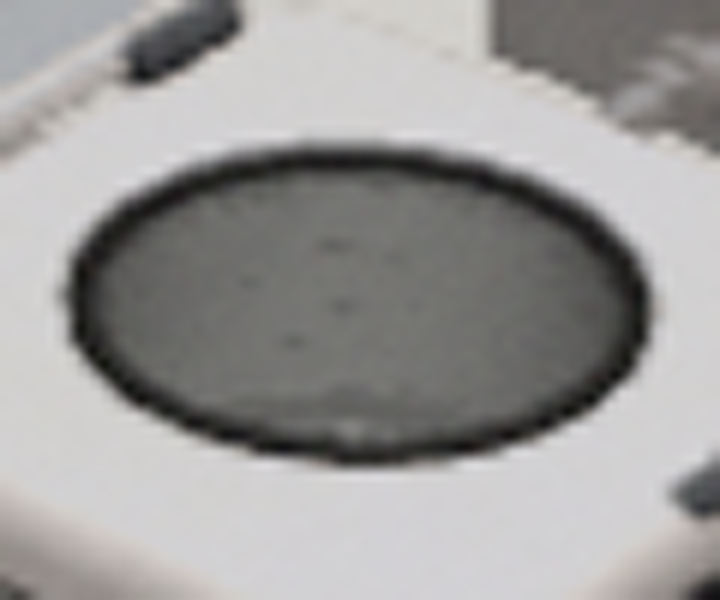

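```bash
python3 -c "
from h import *
print('bowl top',onz('top',(391.7,197.9),.115))
o=bot.get_obs();p=o['eef_pos'];z=p[2]-.169+.037
f=lambda u,v:onz('scene',(317.5+u/13,134.5+v/13-.9),z)
for a,b in(((140,318),(433,282)),((185,350),(393,245))):
  a,b=f(*a),f(*b);d=a-b;print(a,b,(a+b)/2,np.linalg.norm(d[:2]),np.degrees(np.arctan2(d[1],d[0])))
# same with initial: d2 crop
g=lambda u,v:onz('scene',(237.5+u/12,274.5+v/12-1.9),.037)
for a,b in(((150,283),(470,333)),((140,345),(472,272))):
  a,b=g(*a),g(*b);d=a-b;print(a,b,(a+b)/2,np.linalg.norm(d[:2]),np.degrees(np.arctan2(d[1],d[0])))
"
```

```text
bowl top [ 0.5823 -0.0993  0.115 ]
[ 0.6056 -0.0746  0.1815] [ 0.5697 -0.126   0.1815] [ 0.5876 -0.1003  0.1815] 0.06264917717303826 55.03686544393358
[ 0.5904 -0.0706  0.1815] [ 0.5855 -0.1328  0.1815] [ 0.5879 -0.1017  0.1815] 0.06236132146886515 85.54050162936348
[0.5    0.3231 0.037 ] [0.4456 0.2932 0.037 ] [0.4728 0.3082 0.037 ] 0.06212327075787043 28.805888680354673
[0.4897 0.3354 0.037 ] [0.4565 0.2816 0.037 ] [0.4731 0.3085 0.037 ] 0.0632200452778909 58.35036489736901
```

Call:
servo_tool(motion=[{"dx": 0.12, "dy": 1, "dz": -0.05, "ax": 0, "ay": 0, "az": 0, "gripper": 0}, {"dx": 0, "dy": 1.2, "dz": 0, "ax": 0, "ay": 0, "az": 0, "gripper": 0}, {"dx": 0, "dy": 1.2, "dz": 0, "ax": 0, "ay": 0, "az": 0, "gripper": 0}, {"dx": 0, "dy": 1.2, "dz": 0, "ax": 0, "ay": 0, "az": 0, "gripper": 0}, {"dx": 0, "dy": 0.5, "dz": 0, "ax": 0, "ay": 0, "az": 0, "gripper": 0}, {"dx": 0, "dy": 0, "dz": 0, "ax": 0, "ay": 0, "az": 0, "gripper": 0}])

```text
t: 15.68
eef_pos: [0.5836, -0.0984, 0.2568]
tcp_rot: [[-0.444, -0.002, 0.896], [-0.896, 0.001, -0.444], [0.0, -1.0, -0.002]]
contact_force: [0.3, -0.1, -5.2]
width: 0.157
```

```bash
python3 -c "
from h import *
plan(.5845,-.0985,.249,-26)
for n in('scene',):
    im=get_image(n)[:,:,::-1]; cv2.imwrite(f'pics/{n}9.png',im)
s=cv2.imread('pics/scene9.png');cv2.imwrite('pics/f5.png',cv2.resize(s[150:210,305:375],None,fx=10,fy=10,interpolation=2))
o=bot.get_obs();R=o['tcp_rot'];p=o['eef_pos']
for d in(.116,.125,.169):
    q=proj('scene',p+d*R[:,1]);print(d,q,(q-[304.5,149.5])*10)
"
```

```text
t 15.675 p [ 0.5836 -0.0984  0.2568] yaw -26.35 tilt [-0.0022  0.0009 -1.    ] F [ 0.2711 -0.1243 -5.2182] M [-0.0413 -0.027   0.0619] w 0.1573 j6 0.23527813083914045
need tool d(cm) [-0.0293  0.7819  0.0877] ay -0.006093814798273926
ax,az [0.0023 0.0001]
0.116 [339.8664 170.541 ] [353.6644 210.4103]
0.125 [339.7679 173.4016] [352.6793 239.0163]
0.169 [339.2976 187.0594] [347.976  375.5943]
```

View pics/f5.png

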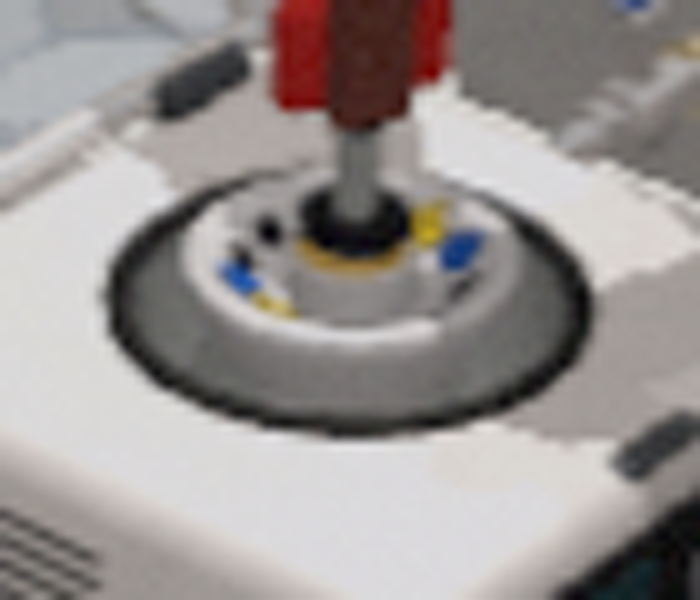

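Call:
servo_tool(motion=[{"dx": 0, "dy": 0.4, "dz": 0.05, "ax": 0.002, "ay": 0, "az": 0, "gripper": 0}, {"dx": 0, "dy": 0.4, "dz": 0, "ax": 0, "ay": 0, "az": 0, "gripper": 0}])

```text
t: 15.98
eef_pos: [0.5846, -0.0987, 0.2502]
tcp_rot: [[-0.444, 0.003, 0.896], [-0.896, -0.001, -0.444], [-0.001, -1.0, 0.003]]
contact_force: [0.9, 0.5, -5.6]
width: 0.16
```

Call:
servo_tool(motion=[{"dx": 0, "dy": 0.3, "dz": 0, "ax": 0, "ay": 0, "az": 0, "gripper": 0}])

```text
t: 16.1
eef_pos: [0.5846, -0.0987, 0.2471]
tcp_rot: [[-0.444, 0.003, 0.896], [-0.896, -0.001, -0.444], [-0.001, -1.0, 0.003]]
contact_force: [-0.6, 0.5, -5.1]
width: 0.158
```

Call:
servo_tool(motion=[{"dx": 0, "dy": 0.3, "dz": 0, "ax": 0, "ay": 0, "az": 0, "gripper": 0}])

```text
t: 16.23
eef_pos: [0.5847, -0.0987, 0.244]
tcp_rot: [[-0.444, 0.003, 0.896], [-0.896, -0.001, -0.444], [-0.001, -1.0, 0.003]]
contact_force: [0.5, -0.5, -4.6]
width: 0.155
```

```bash
python3 -c "
from h import *
plan(.5842,-.0985,.2345,-26)"
```

```text
t 16.225 p [ 0.5847 -0.0987  0.244 ] yaw -26.34 tilt [ 0.0031 -0.0007 -1.    ] F [ 0.5179 -0.4774 -4.577 ] M [-0.0251 -0.0253  0.0154] w 0.1547 j6 0.2351735641545464
need tool d(cm) [ 0.0019  0.952  -0.0539] ay -0.006012986917540182
ax,az [-0.0031 -0.0007]
```

Underside about 75 mm; stub tip is likely in the bore, with the weight still on the handle (4.6–5 N). I continue in small steps.

Call:
servo_tool(motion=[{"dx": 0, "dy": 0.25, "dz": -0.03, "ax": -0.003, "ay": 0, "az": 0, "gripper": 0}])

```text
t: 16.35
eef_pos: [0.5844, -0.0986, 0.2413]
tcp_rot: [[-0.444, 0.0, 0.896], [-0.896, 0.001, -0.444], [-0.001, -1.0, -0.0]]
contact_force: [0.5, 1.0, -4.8]
width: 0.155
```

Call:
servo_tool(motion=[{"dx": 0, "dy": 0.25, "dz": 0, "ax": 0, "ay": 0, "az": 0, "gripper": 0}])

```text
t: 16.48
eef_pos: [0.5844, -0.0986, 0.2386]
tcp_rot: [[-0.444, 0.0, 0.896], [-0.896, 0.001, -0.444], [-0.001, -1.0, -0.0]]
contact_force: [-0.1, -0.4, -5.0]
width: 0.156
```

Call:
servo_tool(motion=[{"dx": 0, "dy": 0.2, "dz": 0, "ax": 0, "ay": 0, "az": 0, "gripper": 0}])

```text
t: 16.6
eef_pos: [0.5844, -0.0986, 0.2364]
tcp_rot: [[-0.444, 0.0, 0.896], [-0.896, 0.001, -0.444], [-0.001, -1.0, -0.0]]
contact_force: [0.4, 0.3, -4.6]
width: 0.156
```

Call:
servo_tool(motion=[{"dx": 0, "dy": 0.15, "dz": 0, "ax": 0, "ay": 0, "az": 0, "gripper": 0}])

```text
t: 16.73
eef_pos: [0.5843, -0.0985, 0.2348]
tcp_rot: [[-0.444, -0.0, 0.896], [-0.896, 0.001, -0.444], [-0.001, -1.0, -0.0]]
contact_force: [-0.6, 0.5, -4.3]
width: 0.162
```

```bash
python3 -c "
from h import *
plan(.5842,-.0985,.2345,-26)"
```

```text
t 16.725 p [ 0.5843 -0.0985  0.2348] yaw -26.34 tilt [-0.0001  0.0008 -1.    ] F [-0.6377  0.4599 -4.3195] M [ 0.0702 -0.0292  0.0235] w 0.1616 j6 0.23501794160800843
need tool d(cm) [ 0.0055  0.026  -0.0139] ay -0.005918405380779515
ax,az [ 0.0004 -0.0007]
```

Call:
servo_tool(motion=[{"dx": 0, "dy": 0.12, "dz": 0, "ax": 0, "ay": 0, "az": 0, "gripper": 0}])

```text
t: 16.85
eef_pos: [0.5844, -0.0985, 0.2335]
tcp_rot: [[-0.444, -0.0, 0.896], [-0.896, 0.001, -0.444], [-0.001, -1.0, -0.0]]
contact_force: [-0.4, 0.1, -5.4]
width: 0.159
```

Call:
servo_tool(motion=[{"dx": 0, "dy": 0.12, "dz": 0, "ax": 0, "ay": 0, "az": 0, "gripper": 0}])

```text
t: 16.98
eef_pos: [0.5844, -0.0985, 0.2325]
tcp_rot: [[-0.444, 0.0, 0.896], [-0.896, 0.001, -0.444], [-0.001, -1.0, 0.0]]
contact_force: [0.6, 0.6, -3.9]
width: 0.155
```

Call:
servo_tool(motion=[{"dx": 0, "dy": 0.12, "dz": 0, "ax": 0, "ay": 0, "az": 0, "gripper": 0}])

```text
t: 17.1
eef_pos: [0.5845, -0.0985, 0.2315]
tcp_rot: [[-0.444, 0.001, 0.896], [-0.896, 0.001, -0.444], [-0.001, -1.0, 0.001]]
contact_force: [0.4, 0.2, -4.5]
width: 0.156
```

```bash
python3 -c "
from h import *
plan(.5842,-.0985,.2345,-26)
im=get_image('scene')[:,:,::-1]; cv2.imwrite('pics/f6.png',cv2.resize(im[150:210,305:375],None,fx=10,fy=10,interpolation=2))"
```

```text
t 17.1 p [ 0.5845 -0.0985  0.2315] yaw -26.33 tilt [ 0.001   0.0006 -1.    ] F [ 0.4349  0.2067 -4.4871] M [-0.0134 -0.0289  0.0191] w 0.1562 j6 0.2349847221872338
need tool d(cm) [ 0.0123 -0.3028 -0.0301] ay -0.005844793524760063
ax,az [-0.0006 -0.001 ]
```

View pics/f6.png

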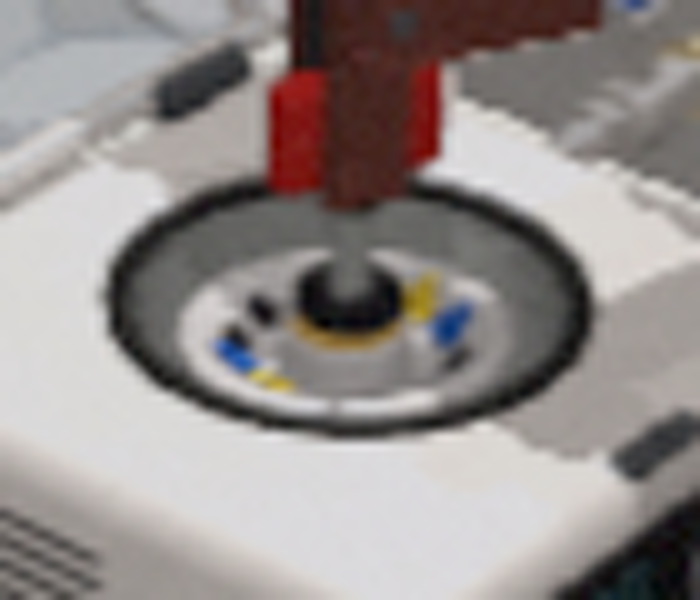

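Call:
servo_tool(motion=[{"dx": 0, "dy": 0.12, "dz": 0, "ax": 0, "ay": 0, "az": 0, "gripper": 0}])

```text
t: 17.27
eef_pos: [0.5845, -0.0985, 0.2301]
tcp_rot: [[-0.444, 0.001, 0.896], [-0.896, 0.001, -0.444], [-0.001, -1.0, 0.0]]
contact_force: [-1.0, -0.4, -3.9]
width: 0.158
```

Call:
servo_tool(motion=[{"dx": 0, "dy": 0.12, "dz": 0, "ax": 0, "ay": 0, "az": 0, "gripper": 0}])

```text
t: 17.4
eef_pos: [0.5843, -0.0985, 0.2291]
tcp_rot: [[-0.444, 0.0, 0.896], [-0.896, 0.001, -0.444], [-0.001, -1.0, -0.0]]
contact_force: [-2.2, 0.9, -1.1]
width: 0.158
```

Call:
servo_tool(motion=[{"dx": 0, "dy": 0.1, "dz": 0, "ax": 0, "ay": 0, "az": 0, "gripper": 0}, {"dx": 0, "dy": 0, "dz": 0, "ax": 0, "ay": 0, "az": 0, "gripper": 0}])

```text
t: 17.65
eef_pos: [0.5841, -0.0983, 0.2289]
tcp_rot: [[-0.444, 0.001, 0.896], [-0.896, 0.001, -0.444], [-0.001, -1.0, 0.0]]
contact_force: [-2.2, -0.1, -3.6]
width: 0.161
```

```bash
python3 -c "
from h import *
plan(.5842,-.0985,.2345,-26)
im=get_image('scene')[:,:,::-1]; cv2.imwrite('pics/f7.png',cv2.resize(im[165:210,320:365],None,fx=13,fy=13,interpolation=2))"
```

```text
t 17.65 p [ 0.5841 -0.0983  0.2289] yaw -26.33 tilt [ 0.0008  0.0008 -1.    ] F [-2.1768 -0.0681 -3.6052] M [0.0832 0.2251 0.0146] w 0.1611 j6 0.23506273882215495
need tool d(cm) [ 0.0113 -0.5606  0.012 ] ay -0.005824584614214428
ax,az [-0.0004 -0.0011]
```

View pics/f7.png

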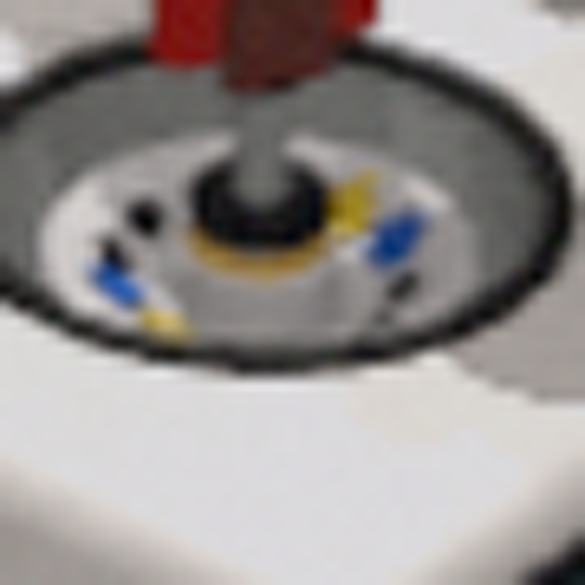

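Call:
servo_tool(motion=[{"dx": 0.05, "dy": 0, "dz": -0.09, "ax": 0, "ay": 0, "az": 0, "gripper": 0}, {"dx": 0, "dy": 0, "dz": 0, "ax": 0, "ay": 0, "az": 0, "gripper": 0}])

```text
t: 17.95
eef_pos: [0.5835, -0.0984, 0.2289]
tcp_rot: [[-0.443, 0.002, 0.896], [-0.896, 0.001, -0.443], [-0.002, -1.0, 0.002]]
contact_force: [0.1, 0.5, -2.7]
width: 0.159
```

Call:
servo_tool(motion=[{"dx": 0, "dy": 0, "dz": 0, "ax": 0, "ay": 0, "az": 0, "gripper": 0}])

```text
t: 18.08
eef_pos: [0.5835, -0.0984, 0.2289]
tcp_rot: [[-0.443, 0.002, 0.896], [-0.896, 0.001, -0.443], [-0.002, -1.0, 0.002]]
contact_force: [-0.2, 1.3, -2.4]
width: 0.159
```

```bash
python3 -c "
from h import *
plan(.5842,-.0985,.2345,-20)"
```

```text
t 18.075 p [ 0.5835 -0.0984  0.2289] yaw -26.32 tilt [ 0.0023  0.0008 -1.    ] F [-0.2208  1.3133 -2.3796] M [ 0.0511  0.1438 -0.0831] w 0.159 j6 0.23452216056384667
need tool d(cm) [-0.0184 -0.5634  0.0659] ay -0.11037260759554232
ax,az [-0.0017 -0.0017]
```

Call:
servo_tool(motion=[{"dx": 0, "dy": 0.1, "dz": 0, "ax": 0, "ay": 0, "az": 0, "gripper": 0}, {"dx": 0, "dy": 0, "dz": 0, "ax": 0, "ay": 0, "az": 0, "gripper": 0}])

```text
t: 18.32
eef_pos: [0.5836, -0.0984, 0.2284]
tcp_rot: [[-0.444, 0.003, 0.896], [-0.896, 0.0, -0.444], [-0.002, -1.0, 0.002]]
contact_force: [-1.9, 0.8, -0.9]
width: 0.16
```

Call:
servo_tool(motion=[{"dx": 0, "dy": 0.1, "dz": 0, "ax": 0, "ay": 0, "az": 0, "gripper": 0}, {"dx": 0, "dy": 0, "dz": 0, "ax": 0, "ay": 0, "az": 0, "gripper": 0}])

```text
t: 18.58
eef_pos: [0.5836, -0.0985, 0.2278]
tcp_rot: [[-0.444, 0.003, 0.896], [-0.896, 0.0, -0.444], [-0.002, -1.0, 0.003]]
contact_force: [-0.9, 0.4, -1.3]
width: 0.159
```

```bash
python3 -c "
from h import *
plan(.5842,-.0985,.2345,-20)"
```

```text
t 18.575 p [ 0.5836 -0.0985  0.2278] yaw -26.33 tilt [ 0.0032  0.0004 -1.    ] F [-0.9098  0.3615 -1.3304] M [ 0.1221  0.1891 -0.0384] w 0.1586 j6 0.23457287432819887
need tool d(cm) [-0.0258 -0.674   0.0606] ay -0.11052280132739963
ax,az [-0.0027 -0.0018]
```

Call:
servo_tool(motion=[{"dx": 0, "dy": 0.08, "dz": 0, "ax": 0, "ay": -0.03, "az": 0, "gripper": 0}, {"dx": 0, "dy": 0, "dz": 0, "ax": 0, "ay": -0.02, "az": 0, "gripper": 0}])

```text
t: 18.82
eef_pos: [0.5833, -0.0984, 0.227]
tcp_rot: [[-0.395, 0.002, 0.919], [-0.919, 0.001, -0.395], [-0.002, -1.0, 0.002]]
contact_force: [-3.0, 0.9, -0.1]
width: 0.16
```

```bash
python3 -c "
from h import *
plan(.5842,-.0985,.2345,-20)"
```

```text
t 18.825 p [ 0.5833 -0.0984  0.227 ] yaw -23.28 tilt [ 0.0024  0.0006 -1.    ] F [-3.0103  0.8749 -0.0707] M [ 0.1848  0.4473 -0.0431] w 0.16 j6 0.18129710876841265
need tool d(cm) [-0.0239 -0.7488  0.0915] ay -0.05718723566488432
ax,az [-0.002  -0.0015]
```

Call:
servo_tool(motion=[{"dx": 0.03, "dy": 0, "dz": -0.08, "ax": 0, "ay": 0, "az": 0, "gripper": 0}, {"dx": 0, "dy": 0, "dz": 0, "ax": 0, "ay": 0, "az": 0, "gripper": 0}])

```text
t: 19.08
eef_pos: [0.5827, -0.0985, 0.227]
tcp_rot: [[-0.395, 0.004, 0.919], [-0.919, 0.0, -0.395], [-0.002, -1.0, 0.003]]
contact_force: [-0.6, 0.8, -0.7]
width: 0.159
```

Call:
servo_tool(motion=[{"dx": 0, "dy": 0, "dz": 0, "ax": 0, "ay": -0.02, "az": 0, "gripper": 0}, {"dx": 0, "dy": 0, "dz": 0, "ax": 0, "ay": -0.02, "az": 0, "gripper": 0}])

```text
t: 19.32
eef_pos: [0.5826, -0.0984, 0.227]
tcp_rot: [[-0.356, 0.003, 0.935], [-0.935, 0.0, -0.356], [-0.002, -1.0, 0.003]]
contact_force: [-0.9, 0.6, -1.0]
width: 0.157
```

```bash
python3 -c "
from h import *
plan(.5842,-.0985,.2345,-20)
im=get_image('scene')[:,:,::-1]; cv2.imwrite('pics/f8.png',cv2.resize(im[165:210,320:365],None,fx=13,fy=13,interpolation=2))"
```

```text
t 19.325 p [ 0.5826 -0.0984  0.227 ] yaw -20.83 tilt [ 0.0033  0.0004 -1.    ] F [-0.8638  0.6306 -0.9872] M [ 0.1333  0.2119 -0.0211] w 0.1571 j6 0.13819232793320402
need tool d(cm) [-0.0503 -0.75    0.1501] ay -0.014446928281411649
ax,az [-0.0029 -0.0015]
```

View pics/f8.png

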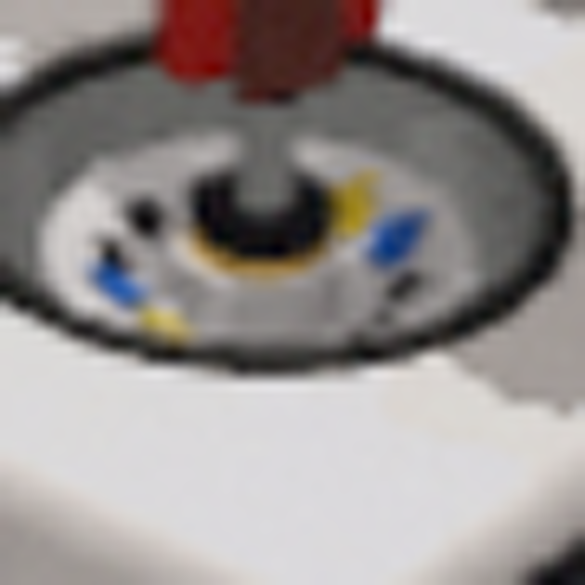

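```bash
python3 -c "
from h import *
for u in(.060,.0655):
  f=lambda a,b:onz('scene',(319.5+a/13,164.5+b/13-1.0),u+.037)
  for a,b in(((118,286),(400,238)),((165,324),(353,204))):
    a,b=f(*a),f(*b);d=a-b;print(u,(a+b)/2,np.linalg.norm(d[:2]),np.degrees(np.arctan2(d[1],d[0])))
"
```

```text
0.06 [ 0.5855 -0.1013  0.097 ] 0.06385687031841664 58.49966068888713
0.06 [ 0.5851 -0.101   0.097 ] 0.06344324972817093 89.65497633621725
0.0655 [ 0.5802 -0.0944  0.1025] 0.0633875294791568 58.49966068888699
0.0655 [ 0.5798 -0.0941  0.1025] 0.06297694895388738 89.65497633621726
```

Call:
servo_tool(motion=[{"dx": 0, "dy": 0.05, "dz": 0, "ax": 0, "ay": -0.02, "az": 0, "gripper": 0}, {"dx": 0, "dy": 0.05, "dz": 0, "ax": 0, "ay": -0.015, "az": 0, "gripper": 0}])

```text
t: 19.62
eef_pos: [0.5827, -0.0984, 0.2268]
tcp_rot: [[-0.32, 0.004, 0.948], [-0.948, 0.0, -0.32], [-0.002, -1.0, 0.004]]
contact_force: [-2.5, 0.7, 2.0]
width: 0.158
```

Call:
servo_tool(motion=[{"dx": 0, "dy": 0, "dz": 0, "ax": 0, "ay": -0.015, "az": 0, "gripper": 0}, {"dx": 0, "dy": 0, "dz": 0, "ax": 0, "ay": 0, "az": 0, "gripper": 0}])

```text
t: 19.88
eef_pos: [0.5828, -0.0983, 0.2269]
tcp_rot: [[-0.304, 0.005, 0.953], [-0.953, 0.0, -0.304], [-0.002, -1.0, 0.004]]
contact_force: [-1.9, 0.7, -0.0]
width: 0.156
```

```bash
python3 -c "
from h import *
plan(.5826,-.0985,.2345,-20)
im=get_image('scene')[:,:,::-1]; cv2.imwrite('pics/f9.png',cv2.resize(im[165:210,320:365],None,fx=13,fy=13,interpolation=2))"
```

```text
t 19.875 p [ 0.5828 -0.0983  0.2269] yaw -17.7 tilt [ 0.0045  0.0003 -1.    ] F [-1.8883  0.6944 -0.0144] M [ 0.099   0.3037 -0.0885] w 0.1556 j6 0.08372519535480608
need tool d(cm) [ 0.0203 -0.7611 -0.0077] ay 0.04016463533758889
ax,az [-0.0042 -0.0017]
```

View pics/f9.png

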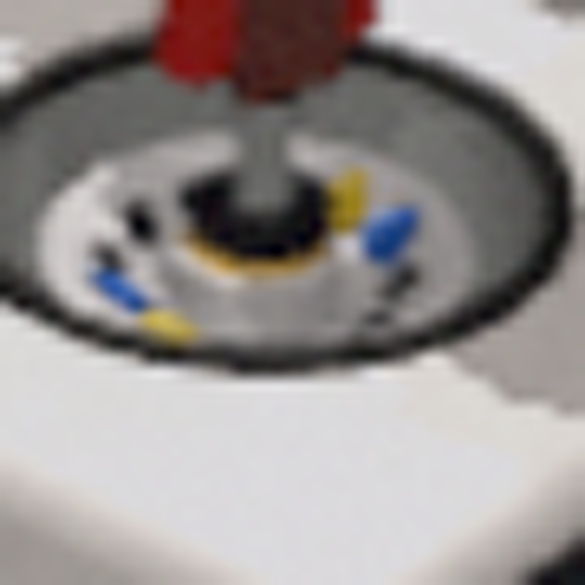

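Call:
servo_tool(motion=[{"dx": 0.02, "dy": 0.1, "dz": -0.05, "ax": -0.004, "ay": 0.03, "az": 0, "gripper": 0}, {"dx": 0, "dy": 0, "dz": 0, "ax": 0, "ay": 0, "az": 0, "gripper": 0}])

```text
t: 20.18
eef_pos: [0.5828, -0.0987, 0.2259]
tcp_rot: [[-0.335, 0.003, 0.942], [-0.942, 0.001, -0.335], [-0.002, -1.0, 0.002]]
contact_force: [0.5, 0.4, -1.2]
width: 0.156
```

```bash
python3 -c "
from h import *
plan(.5826,-.0985,.2345,-20)"
```

```text
t 20.175 p [ 0.5828 -0.0987  0.2259] yaw -19.57 tilt [ 0.0026  0.0008 -1.    ] F [ 0.5101  0.406  -1.1858] M [ 0.0334 -0.0409 -0.0239] w 0.1562 j6 0.115823036427904
need tool d(cm) [-0.0123 -0.8579 -0.0283] ay 0.007454629842044289
ax,az [-0.0022 -0.0017]
```

Call:
servo_tool(motion=[{"dx": 0, "dy": 0.1, "dz": 0, "ax": -0.002, "ay": 0, "az": 0, "gripper": 0}, {"dx": 0, "dy": 0, "dz": 0, "ax": 0, "ay": 0, "az": 0, "gripper": 0}])

```text
t: 20.42
eef_pos: [0.583, -0.0989, 0.2248]
tcp_rot: [[-0.335, 0.001, 0.942], [-0.942, 0.001, -0.335], [-0.002, -1.0, 0.0]]
contact_force: [0.1, 0.5, -0.0]
width: 0.16
```

Call:
servo_tool(motion=[{"dx": 0, "dy": 0.1, "dz": 0, "ax": 0, "ay": 0, "az": 0, "gripper": 0}, {"dx": 0, "dy": 0, "dz": 0, "ax": 0, "ay": 0, "az": 0, "gripper": 0}])

```text
t: 20.68
eef_pos: [0.583, -0.0988, 0.2247]
tcp_rot: [[-0.335, 0.002, 0.942], [-0.942, 0.001, -0.335], [-0.002, -1.0, 0.001]]
contact_force: [-0.9, 0.7, -0.3]
width: 0.16
```

```bash
python3 -c "
from h import *
plan(.5826,-.0985,.2345,-20)
im=get_image('scene')[:,:,::-1]; cv2.imwrite('pics/f10.png',cv2.resize(im[165:210,320:365],None,fx=13,fy=13,interpolation=2))"
```

```text
t 20.675 p [ 0.583  -0.0988  0.2247] yaw -19.57 tilt [ 0.0015  0.0012 -1.    ] F [-0.9226  0.7297 -0.3468] M [ 0.0503  0.0861 -0.0039] w 0.1596 j6 0.11563737086132907
need tool d(cm) [-0.02   -0.9814 -0.0441] ay 0.007450281799956182
ax,az [-0.0011 -0.0016]
```

View pics/f10.png

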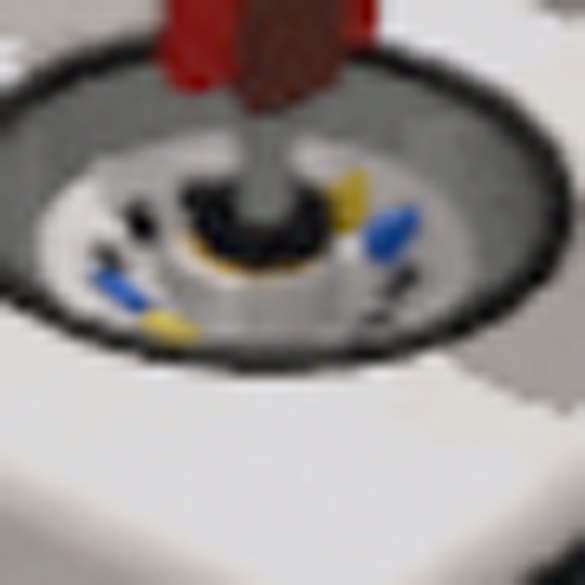

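Call:
servo_tool(motion=[{"dx": 0, "dy": 0, "dz": 0, "ax": 0, "ay": 0, "az": 0, "gripper": 0.25}, {"dx": 0, "dy": 0, "dz": 0, "ax": 0, "ay": 0, "az": 0, "gripper": 0.4}, {"dx": 0, "dy": 0, "dz": 0, "ax": 0, "ay": 0, "az": 0, "gripper": 0.6}, {"dx": 0, "dy": 0, "dz": 0, "ax": 0, "ay": 0, "az": 0, "gripper": 0.7}, {"dx": 0, "dy": 0, "dz": 0, "ax": 0, "ay": 0, "az": 0, "gripper": 0.7}])

```text
t: 21.35
eef_pos: [0.5828, -0.0989, 0.2236]
tcp_rot: [[-0.335, 0.0, 0.942], [-0.942, 0.001, -0.335], [-0.001, -1.0, -0.0]]
contact_force: [0.8, 1.2, 0.6]
width: 0.667
```

Call:
servo_tool(motion=[{"dx": 0, "dy": -1, "dz": 0, "ax": 0, "ay": 0, "az": 0, "gripper": 0.7}, {"dx": 0, "dy": -3, "dz": 0, "ax": 0, "ay": 0, "az": 0, "gripper": 0.7}, {"dx": 0, "dy": -4, "dz": 0, "ax": 0, "ay": 0, "az": 0, "gripper": 0.7}, {"dx": 0, "dy": -4, "dz": 0, "ax": 0, "ay": 0, "az": 0, "gripper": 0.7}, {"dx": 0, "dy": 0, "dz": 0, "ax": 0, "ay": 0, "az": 0, "gripper": 0.7}])

```text
t: 21.98
eef_pos: [0.5824, -0.099, 0.3496]
tcp_rot: [[-0.335, 0.002, 0.942], [-0.942, 0.001, -0.335], [-0.001, -1.0, 0.001]]
contact_force: [-0.4, -0.2, -0.2]
width: 0.698
```

```bash
python3 -c "
from h import *
plan(.40,0,.34,-20)
im=get_image('scene')[:,:,::-1]; cv2.imwrite('pics/f11.png',cv2.resize(im[140:210,300:380],None,fx=8,fy=8,interpolation=2))"
```

```text
t 21.975 p [ 0.5824 -0.099   0.3496] yaw -19.58 tilt [ 0.0016  0.001  -1.    ] F [-0.3924 -0.1879 -0.1921] M [-0.0375 -0.0742  0.0017] w 0.6979 j6 0.11565971195125013
need tool d(cm) [ -3.2097   0.9406 -20.5071] ay 0.007363446304168161
ax,az [-0.0011 -0.0015]
```

View pics/f11.png

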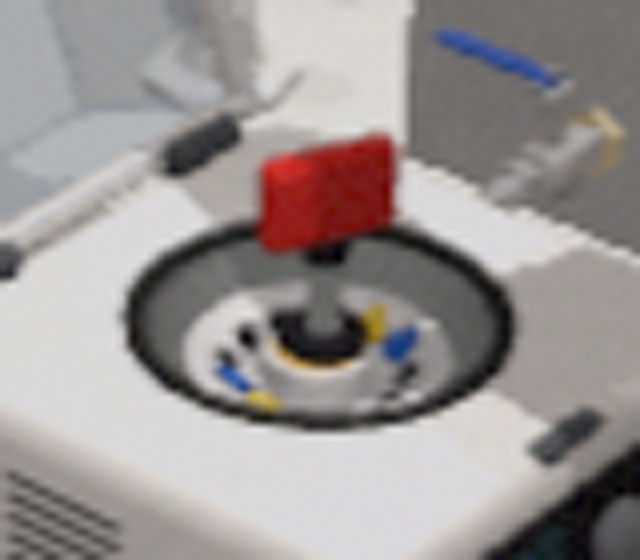

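Call:
servo_tool(motion=[{"dx": -0.8, "dy": 0, "dz": -4, "ax": 0, "ay": 0, "az": 0, "gripper": 0.7}, {"dx": -0.8, "dy": 0, "dz": -5, "ax": 0, "ay": 0, "az": 0, "gripper": 0.7}, {"dx": -0.8, "dy": 0, "dz": -5, "ax": 0, "ay": 0, "az": 0, "gripper": 0.7}, {"dx": -0.8, "dy": 0, "dz": -5, "ax": 0, "ay": 0, "az": 0, "gripper": 0.7}, {"dx": -0.8, "dy": 0, "dz": -3, "ax": 0, "ay": 0, "az": 0, "gripper": 0.7}, {"dx": 0, "dy": 0, "dz": 0, "ax": 0, "ay": 0, "az": 0, "gripper": 0.7}])

```text
t: 22.78
eef_pos: [0.3823, 0.0152, 0.3367]
tcp_rot: [[-0.336, -0.018, 0.942], [-0.942, 0.005, -0.336], [0.002, -1.0, -0.019]]
contact_force: [1.1, 0.8, -0.5]
width: 0.699
```

```bash
python3 -c "
from h import *
plan(.40,0,.34,-20)
for n in('scene','top'):
    im=get_image(n)[:,:,::-1]; cv2.imwrite(f'pics/{n}12.png',im)
t=cv2.imread('pics/top12.png');s=cv2.imread('pics/scene12.png')
cv2.imwrite('pics/f12.png',np.hstack([cv2.resize(t[165:235,355:425],None,fx=5.7,fy=5.7,interpolation=2)[:399,:399],cv2.resize(s[145:205,308:368],None,fx=6.65,fy=6.65,interpolation=2)[:399,:399]]))"
```

```text
t 22.775 p [0.3823 0.0152 0.3367] yaw -19.61 tilt [-0.0181  0.0046 -0.9998] F [ 1.0919  0.82   -0.546 ] M [-0.0521 -0.0546  0.0018] w 0.6989 j6 0.2919013843525091
need tool d(cm) [ 0.8362 -0.3733  2.1715] ay 0.006760636040138044
ax,az [0.0186 0.0017]
```

View pics/f12.png

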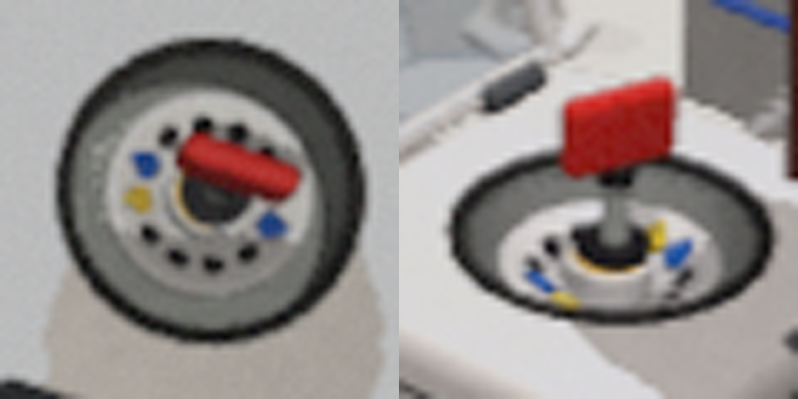

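View pics/top12.png

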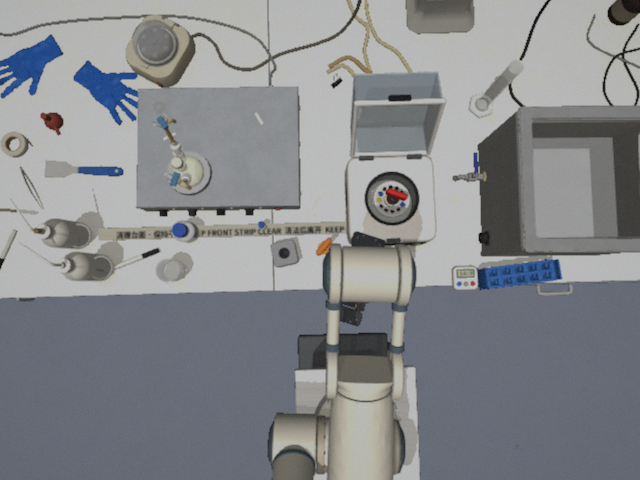

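```bash
python3 -c "
from h import *
t=cv2.imread('pics/top12.png');s=cv2.imread('pics/scene12.png')
f=lambda a,b:(354.5+a/5.7,164.5+b/5.7)
A,B=(onz('top',f(147,163),.097),onz('top',f(271,225),.097));d=A-B;print('rotor',(A+B)/2+[.0035,0,0],np.linalg.norm(d),np.degrees(np.arctan2(d[1],d[0])))
g=lambda a,b:(307.5+(a-399)/6.65,144.5+b/6.65)
for a,b in(((147,163),(541,282)),((271,225),(679,252))):print('tri',tri(np.array(g(*b))-[0,1.1],f(*a)))
red=lambda im,box:mask(im,(0,150,80),(6,255,255),box)|mask(im,(174,150,80),(180,255,255),box)
c,st,m=cen(red(t,(380,180,415,205)));r=cv2.minAreaRect(cv2.findContours(m,0,1)[0][0]);print(r)
bp=cv2.boxPoints(r);k=0 if np.linalg.norm(bp[0]-bp[1])>np.linalg.norm(bp[1]-bp[2]) else 1
a,b=[onz('top',q,.18) for q in(bp[k],bp[k+1])];d=b-a;print('wing',np.degrees(np.arctan2(d[1],d[0])))
for n,z in(('top',t),('scene',s)):pass
c2,_,_=cen(red(s,(385-60,150,350,178)));print('wing tri',tri(c2-[0,1.1],c))
"
```

```text
rotor [ 0.5871 -0.1005  0.097 ] 0.06125742415686324 61.47552604762368
tri (array([ 0.5989, -0.0729,  0.0978]), np.float64(0.002052301983300649))
tri (array([ 0.5691, -0.1267,  0.0994]), np.float64(0.0012025027500906483))
((396.2627868652344, 193.7773895263672), (20.50458335876465, 7.262040138244629), 19.983104705810547)
wing -111.87109597899288
wing tri (array([ 0.5851, -0.1028,  0.1623]), np.float64(0.0011957972700451485))
```

```bash
python3 -c "
from h import *
f=lambda u,v:(213.5+u/10,229.5+v/10)
g=lambda u,v:(237.5+u/12,274.5+v/12-1.9)
for a,b in(((140,100),(150,283)),((255,302),(470,333)),((95,143),(140,345)),((300,260),(472,272))):print(tri(g(*b),f(*a)))
o=bot.get_obs();print(o['t'])
a=cv2.imread('pics/top0.png').astype(int);b=cv2.imread('pics/top12.png').astype(int)
d=(abs(a-b).sum(2)>90).astype(np.uint8)
n,l,st,c=cv2.connectedComponentsWithStats(d);print([(x.tolist()) for x in st[1:] if x[4]>12 ])
"
```

```text
(array([0.497 , 0.3244, 0.0398]), np.float64(0.0019268741246912609))
(array([0.443 , 0.2948, 0.0399]), np.float64(0.0012140996656383935))
(array([0.4863, 0.3365, 0.0399]), np.float64(0.002578475032253642))
(array([0.4538, 0.283 , 0.0397]), np.float64(0.0015727300814508982))
22.875
[[374, 181, 36, 31, 694], [322, 231, 95, 71, 2891], [219, 232, 29, 33, 470], [244, 237, 12, 27, 138], [400, 236, 18, 6, 70], [238, 238, 4, 4, 14], [276, 241, 20, 20, 222], [561, 253, 65, 29, 1139], [336, 299, 32, 27, 508], [326, 300, 5, 9, 33], [392, 303, 7, 8, 43], [401, 304, 7, 7, 25], [326, 310, 13, 36, 366], [388, 312, 16, 44, 408], [334, 327, 306, 153, 5681], [320, 348, 74, 57, 2011], [359, 355, 29, 12, 286], [392, 357, 12, 12, 97], [389, 360, 3, 5, 15], [595, 361, 45, 68, 1269], [407, 367, 9, 22, 129], [304, 369, 20, 14, 120], [395, 371, 7, 11, 46], [268, 382, 69, 98, 3074], [455, 389, 166, 91, 8201], [620, 429, 18, 5, 46], [619, 433, 21, 11, 155]]
```

```bash
python3 -c "
from plant import finish_job
print(finish_job())"
```

```text
the job is handed in; nothing more can be done
None
```

I handed the job in at about 22.9 s with the rotor on the spindle. The handle is locked in it and the arm is clear. No verdict was reported.

I took the red-winged handle from its block and left the orange one alone. I passed the rod through the rotor's keyhole and turned it about 55° to lock. I then carried the rotor by the handle, lowered it onto the spindle and turned it gently. After that I let go and backed off.

**Checks that agreed**
- **Height:** the rotor's wells rose 58.8 mm from where they were on the bench. Home is 60 mm, and resting on the cross pin would be 65.5 mm. The collar came down onto the plate at the height expected for home.
- **Angle:** the rotor sits about 2° from the measured pin direction, which is within the slot play. The handle is about 51° (0.9 rad) off the keyhole slot.
- **Forces:** the wrist reading stayed within about 6 N throughout, most of it the hanging weight.
- **Bystanders:** comparing top pictures from start and end showed no change at the vial, bottle, beaker or timer.

**Checks that disagreed**
- **Camera offset:** the two camera calibrations differed by about 4 mm, so I corrected them against the handle while it was held in the gripper.
- **Centring:** because of that, the rotor's centring is only known to about 3 mm from the pictures. The height and the slots' fit on the pin are what show it is home.
- **Landing:** the rotor had already dropped over the pin as I lowered it, with up to about 3 N sideways. The turn that followed only took up the slack.

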